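Clear the processor's flap, draw out its filter plate and hold it over the light panel

ROBOT

A 6-joint arm with a two-finger parallel gripper is mounted at the origin on the work surface. World frame = base frame: x ahead of the robot, y to its left, z up, the work surface at z = 0. Lengths are in mm, angles in rad, forces in N, time in s.
With the tool pointing down it reaches from about 275 to 725 mm from the base axis. Payload 5.6 kg.
Tool frame: the origin (TCP) lies at the very end of the fingers, on their centre line; the grasp point (between the pads) lies 19 mm behind it; z points along the fingers, y is the direction in which the jaws open and shut (so a half turn about z gives the same grasp; the last joint's range is limited). The gripper opens to 85 mm and grips with 20 to 120 N. Pads are 22 mm wide; open, the fingers measure 114 mm over their backs; the gripper's body (76 mm by 85 mm) begins 54 mm behind the grasp point. The pads swing forward as they close: fully open they stand 13 mm farther back than shut.
Start: joints at [-0.893, 0.255, 0.108, 0, -1.424, -0.285], TCP at [210.546, -508.098, 197.083] pointing down, gripper open.
Joint ranges: [-2.95, 2.95], [-1.21, 1.97], [-1.09, 1.5], [-2.87, 1.71], [-2.94, -0.07], [-3.05, 3.05]. Speed limits (rad/s): [2.57, 2.57, 3.14, 3.14, 3.14, 3.14].

INTERFACE

Orientations are given as [roll, pitch, yaw] about the fixed x, y, z axes, in that order (R = Rz(yaw) Ry(pitch) Rx(roll)).
In Python, from plant import r, viewer gives the robot as it stands. The module is installed in compiled form; this text tells all that it offers.
- The arm moves only by the shell command python3 -m creep 'ROWS' [FORCE]. ROWS is JSON, a list that holds one entry, the list of rows, each a list of 5 numbers: the finger opening in mm, from 0 to 85.4, then the shift along the tool's x, y, z in mm, then the turn about the tool's z in degrees. In form: [[[jaw, tx, ty, tz, twist], ...]]. A call has 1 to 8 rows; each row is the pose to reach, as a shift and turn from the pose commanded when the call began, along the tool's axes at that moment; what a row does not reach only later rows make up. A row lasts 1/8 s, in which the tool goes at most 62.5 mm and 10.7 degrees, less where a joint would pass 70% of its speed; a pose out of reach is approached as far as the arm can. A call with a gripper value outside its range is refused whole. The fingers move at their own pace and stop on an object; FORCE is the grip in N (left out, the last holds). Time passes only in rows, so rows that repeat a pose let the fingers close. It gives the time, the measured TCP pose, the force and the opening at its end, in the units of the state.
- r.sense(): the state, without advancing time (a new reading comes with each control period).
- viewer.get_image(name): name is "side" or "top"; returns the picture (420x560x3 uint8, red, green, blue); there is no depth.
- viewer.get_calibration(name): a dict with "fx", "fy", "cx", "cy" (pixels), "R" (3x3) and "t" (3): a world point X has camera coordinates R X + t. Camera axes: x right, y down, z forward; pixel columns grow to the right and rows downward; lengths in mm; the calibration is good to about 2 mm. A picture is of the moment at which its call begins. get_calibration takes no time and is no camera call.
- r.hand_in(): hands the job in, once; it reports no verdict.
The state is a dict: "t": time; "q": joint angles; "qd": joint speeds; "tau": joint torques, N m; "tcp_pos": TCP position; "tcp_rot": TCP orientation; "contact_force": force on the tool from outside, world axes, zero at the start; "ft_torque": the same for the moment, N m; "grip_width": opening from 0.0 (shut) to 1.0 (fully open).
Only numpy, scipy, OpenCV 4.12 (cv2) and the standard library are available. Lean on these libraries where they do the work, as an engineer would, in place of code of your own. Each camera call takes 0.05 s, during which the arm holds its last target.

TASK

Two small metal boxes lie on the top flap of the audio processor: stack both squarely on the third one that stands on the table, so that they make one column of three, then fold the flap fully back and lift out the filter plate lying under it. Hold the plate level over the middle of the white light panel, about 10 cm above it, so that its dust can be seen; finish while holding it there, still, with the flap open and the column standing. Leave everything else on the table where it is.

Things in the scene. Friction and masses are not known exactly. Their poses are not given: they have to be found in the camera images.
- unit: Audio processor, fixed to the table: dark metal case 220 mm deep (x) x 215 mm wide (y) x 88 mm high, control knobs on its front (-x). Origin under its centre, z up. In its top, under the flap, is an open pocket 105 mm (x) x 135 mm (y), centred 20 mm behind (+x) the case's centre, floor 45 mm above the table.
- flap (a joint): Hinge angle of the flap on the processor's top, rad: 0 shut (start), 1.57 upright, 1.9 the stop, folded fully back. It moves easily (about 2 N at the handle) and the hinge is stiff enough to stay at any angle where it is left.
- flap_hinge (a point): Middle of the flap's hinge line, which runs along the processor's y axis 85 mm behind its centre, 88.5 mm above the table. The flap is a grey plate 140 mm long (from the hinge towards -x, the front), 180 mm wide, 4 mm thick, its underside at hinge height when shut. Opening lifts its front edge up and over, away from the robot.
- flap_handle (a point): Grip point on the black block handle near the flap's front edge, in the middle: 26 mm wide along the hinge, 12 mm thick, 30 mm tall on the flap's top. The point is 24 mm above the flap's top face; shut, 125 mm in front of the hinge and 28 mm above it. Held across its 26 mm it can turn between the fingers as the flap swings; with the flap upright it points away from the robot, 15 mm below the top edge.
- box_a_center (a point): Centre of one of the two plain metal boxes lying on the flap, both alike: closed, 80 mm (x) x 50 mm (y) x 40 mm (z), 0.14 to 0.28 kg. This one starts on the flap's left half (+y), about 52 mm from the middle, its long axis roughly along the processor's x.
- box_b_center (a point): Centre of the other metal box on the flap, the same size and axes, on the right half (-y).
- base_box_center (a point): Centre of the third metal box, the foot of the column, standing on the table at one side of the processor, left or right; loose, the same size and axes.
- filter_ridge (a point): Middle of the grip ridge of the filter plate, which lies flat in the pocket under the flap (hidden at the start): a black-framed metal mesh plate 100 mm (x) x 130 mm (y) x 10 mm with a ridge across its middle, 40 mm long (x), 12 mm thick (y), standing 26 mm up from the plate. This point is 14 mm above the plate's top, 24 mm above its underside and 12 mm under the ridge's top; z up through the plate. 0.12 kg, about 2.5 mm free on each side in the pocket.
- filter: The same filter plate; origin under its centre.
- box_a: The same box as box_a_center; origin under its centre.
- box_b: The same box as box_b_center; origin under its centre.
- panel_top (a point): Centre of the top face of the flat white light panel, 160 x 160 x 12 mm, fixed on the table at the side of the processor where the third box is not. z up.
- driver: handle of a screwdriver lying behind the processor on the right; this point is on the handle
- tape: black roll of tape, 60 mm across, 22 mm high, lying flat in front of the processor on its right; origin under its centre
- knob_cap: small black control knob, 28 mm across, 20 mm high, in front of the processor on its left; origin under its centre
- mug: white mug, 80 mm across, 90 mm high, beyond the right-hand station; origin under its centre
- jar: amber jar, 60 mm across, 75 mm high, behind the processor; origin under its centre
- pedal: grey foot-switch pedal 115 x 70 x 49 mm beyond the left-hand station; origin under its centre
There are look-alikes about, which are no part of the job. What is shaped like the box_b but pink or yellow is not meant. What is shaped like the box_a but red is not meant.

How it is judged (in metres and radians):
On the way, in this order (a step that is already met when the one before it is completed fails the run):
1. one of the boxes stands squarely on the third (((horizontal distance between box_a_center and base_box_center below 0.01 m and z of box_a_center in the frame of base_box_center between 0.036 and 0.044 m and angle between the x axis of box_a_center and the x axis of base_box_center, either way round below 0.15 rad) or (horizontal distance between box_b_center and base_box_center below 0.01 m and z of box_b_center in the frame of base_box_center between 0.036 and 0.044 m and angle between the x axis of box_b_center and the x axis of base_box_center, either way round below 0.15 rad))), for 0.2 s.
2. the other stands squarely on top: a column of three, let go (((horizontal distance between box_a_center and base_box_center below 0.01 m and z of box_a_center in the frame of base_box_center between 0.036 and 0.044 m and angle between the x axis of box_a_center and the x axis of base_box_center, either way round below 0.15 rad and horizontal distance between box_b_center and box_a_center below 0.01 m and z of box_b_center in the frame of box_a_center between 0.036 and 0.044 m and angle between the x axis of box_b_center and the x axis of box_a_center, either way round below 0.15 rad) or (horizontal distance between box_b_center and base_box_center below 0.01 m and z of box_b_center in the frame of base_box_center between 0.036 and 0.044 m and angle between the x axis of box_b_center and the x axis of base_box_center, either way round below 0.15 rad and horizontal distance between box_a_center and box_b_center below 0.01 m and z of box_a_center in the frame of box_b_center between 0.036 and 0.044 m and angle between the x axis of box_a_center and the x axis of box_b_center, either way round below 0.15 rad)) and contact force between the fingers and box_a below 0.2 N and contact force between the fingers and box_b below 0.2 N), for 0.2 s.
3. the flap is folded back (value of joint flap above 1.45 rad), for 0.1 s.
4. the filter plate is out of its pocket (z of filter_ridge in the frame of unit above 0.125 m), for 0.1 s.
At the end, for the whole second after the job is handed in: The gripper holds the filter plate still and level (within 11 degrees), its ridge within 30 mm of the panel's middle and 70 to 170 mm above it; the flap stands open past 1.45 rad; the three boxes stand in one column, each within 10 mm and 8.5 degrees of the one below (horizontal distance between filter_ridge and panel_top below 0.03 m and z of filter_ridge in the frame of panel_top between 0.07 and 0.17 m and angle between filter_ridge's own z axis and vertical below 0.2 rad and linear speed of filter below 0.03 m/s and contact force between the fingers and filter above 1 N and value of joint flap above 1.45 rad and ((horizontal distance between box_a_center and base_box_center below 0.01 m and z of box_a_center in the frame of base_box_center between 0.036 and 0.044 m and angle between the x axis of box_a_center and the x axis of base_box_center, either way round below 0.15 rad and horizontal distance between box_b_center and box_a_center below 0.01 m and z of box_b_center in the frame of box_a_center between 0.036 and 0.044 m and angle between the x axis of box_b_center and the x axis of box_a_center, either way round below 0.15 rad) or (horizontal distance between box_b_center and base_box_center below 0.01 m and z of box_b_center in the frame of base_box_center between 0.036 and 0.044 m and angle between the x axis of box_b_center and the x axis of base_box_center, either way round below 0.15 rad and horizontal distance between box_a_center and box_b_center below 0.01 m and z of box_a_center in the frame of box_b_center between 0.036 and 0.044 m and angle between the x axis of box_a_center and the x axis of box_b_center, either way round below 0.15 rad))); the arm keeps its last pose, push and grip.
It fails at once if something else on the table is disturbed (moved over 4 cm) (distance of any of driver, tape, knob_cap, mug, jar, pedal from where it was at the start of the episode above 0.04 m).
It also fails if it takes over 72 s, if anything falls off the work surface, if the arm or the gripper's body presses on something with over 40 N, if the wrist force passes 120 N, or if a joint passes its speed limit or range.

## Working session

There is one attempt and no reset: what is moved stays moved. The work goes in short steps, Python scripts to look and compute and a shell command to move; the robot and the scene stay as the last step left them, time stands still between calls to the robot, and variables do not carry over. Pictures are saved under pics/ and viewed, and the job is handed in when it is done.

```bash
mkdir -p pics; python3 - <<'E'
from plant import r, viewer
import cv2
print(r.sense())
for n in("side","top"):
    im=viewer.get_image(n); cv2.imwrite(f"pics/{n}0.png",im[:,:,::-1]); print(n,viewer.get_calibration(n))
E
```

```text
{'t': 0.0, 'q': array([-8.93381179e-01,  2.55776936e-01,  1.06988779e-01, -4.64724332e-04,
       -1.42392051e+00, -2.84588829e-01]), 'qd': array([ 2.61115846e-05, -7.42917298e-04, -1.42397872e-03, -1.88811037e-04,
        1.13030245e-03, -5.85651719e-04]), 'tau': array([ 4.82757841e-04, -3.86631882e+01,  2.37937886e+01,  5.36489457e+00,
       -6.09230337e-03, -2.98324335e-05]), 'tcp_pos': array([ 210.36018144, -507.56083218,  196.17537898]), 'tcp_rot': array([ 3.13962818e+00, -9.58149159e-05, -2.74883469e+00]), 'contact_force': array([ 0.02844533, -0.2857365 ,  0.41114398]), 'ft_torque': array([ 0.02238618, -0.01690404, -0.02139005]), 'grip_width': 1.0024046308769115}
side {'fx': 489.8155651261548, 'fy': 489.8155651261548, 'cx': 281.33133534033533, 'cy': 209.19617611094318, 'R': array([[-0.98942266, -0.14491796, -0.00644832],
       [-0.08078835,  0.58741038, -0.80524673],
       [ 0.12048253, -0.79620841, -0.59290482]]), 't': array([571.6089048 , 144.41491571, 995.14555939])}
top {'fx': 494.0851827887451, 'fy': 494.0851827887451, 'cx': 280.5422013777975, 'cy': 209.02504754576148, 'R': array([[-0.02188143, -0.99974524,  0.00553622],
       [-0.9943766 ,  0.02118934, -0.10376025],
       [ 0.10361651, -0.00777551, -0.99458693]]), 't': array([   9.46077923,  578.10582721, 1185.19499019])}
```

View pics/side0.png

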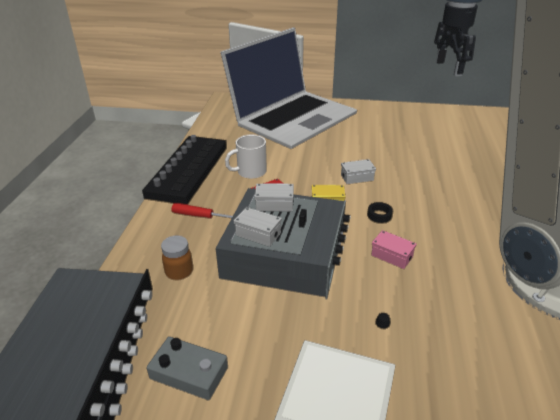

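View pics/top0.png

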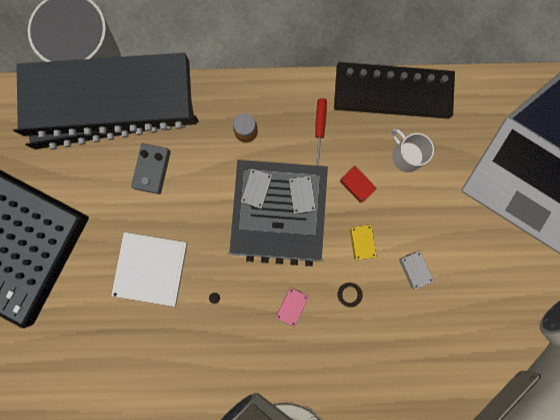

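The top view shows these candidates: grey boxes on the flap at (257,188) and (303,194), and a grey box on the table at (416,270), which should be the third one. The look-alikes are red (358,184), yellow (363,242) and pink (293,307), so I leave those out. The light panel is on the left at (149,269). Next I'll check the choice in a close crop.

```bash
python3 - <<'E'
import cv2
im=cv2.imread("pics/top0.png")
a=cv2.resize(im[150:280,225:345],None,fx=6,fy=6,interpolation=cv2.INTER_CUBIC)[:600]; 
cv2.imwrite("pics/c1.png",cv2.resize(im[155:275,225:345],None,fx=5,fy=5,interpolation=cv2.INTER_CUBIC))
cv2.imwrite("pics/c2.png",cv2.resize(im[220:310,340:460],None,fx=6,fy=6,interpolation=cv2.INTER_CUBIC))
cv2.imwrite("pics/c3.png",cv2.resize(im[225:315,100:220],None,fx=6,fy=6,interpolation=cv2.INTER_CUBIC))
E
```

```text
(no output)
```

View pics/c1.png

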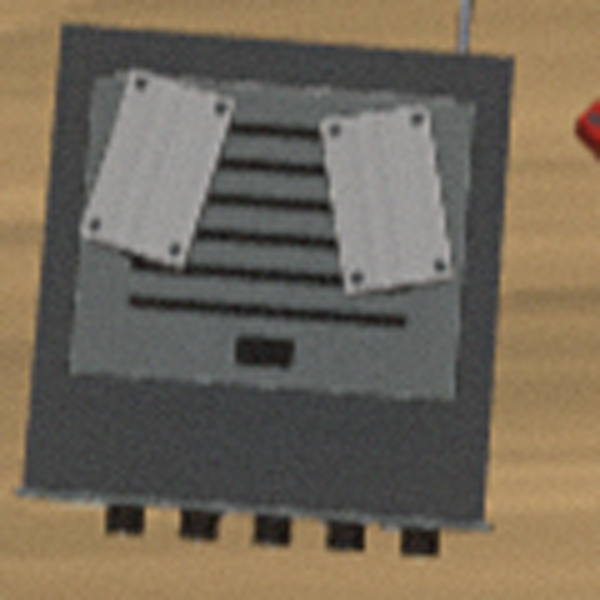

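View pics/c2.png

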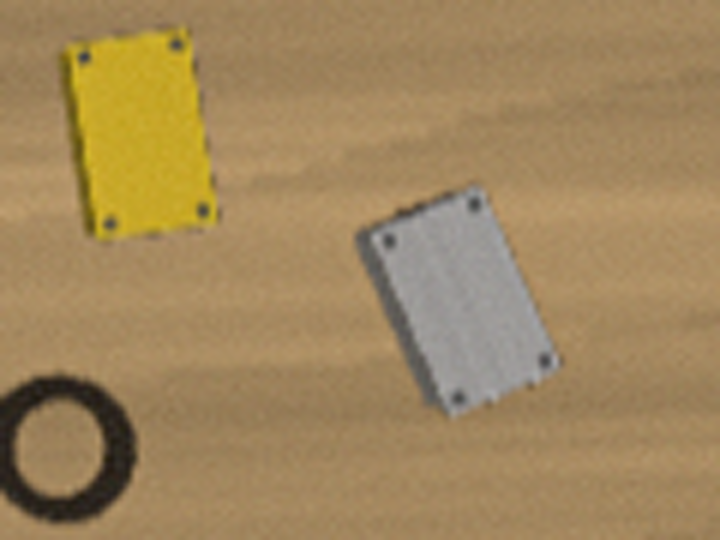

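View pics/c3.png

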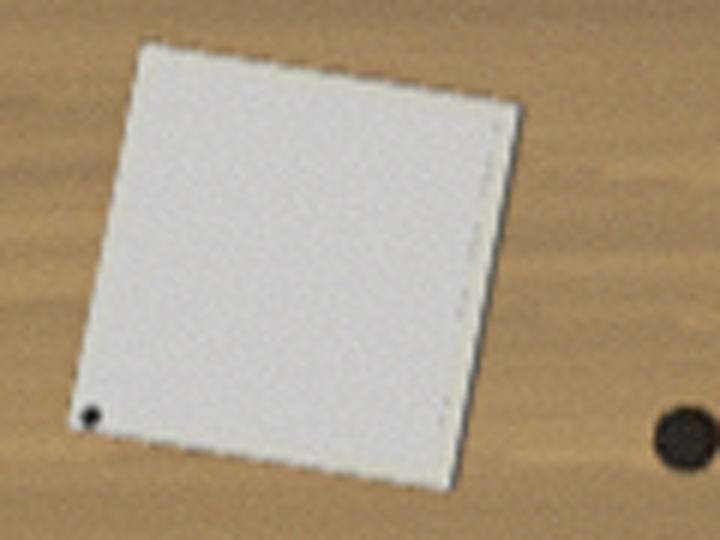

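The crops confirm the choice. Both boxes on the flap are grey with 4 dark screws, the third grey box is centred near (417,271), and the yellow one is a decoy. Now I'll compute positions.

```bash
cat > h.py <<'E'
from plant import r, viewer
import numpy as np, cv2
C={n:viewer.get_calibration(n) for n in("top","side")}
def plane(n,uv,z):
    c=C[n]; uv=np.atleast_2d(uv).astype(float)
    d=np.c_[(uv[:,0]-c['cx'])/c['fx'],(uv[:,1]-c['cy'])/c['fy'],np.ones(len(uv))]@c['R']
    o=-c['R'].T@c['t']; s=(z-o[2])/d[:,2]; return o+d*s[:,None]
def proj(n,X):
    c=C[n]; p=np.atleast_2d(X)@c['R'].T+c['t']; return np.c_[p[:,0]/p[:,2]*c['fx']+c['cx'],p[:,1]/p[:,2]*c['fy']+c['cy']]
def full(p,k,ox,oy): return (np.array(p)+.5)/k-.5+[ox,oy]
def rect(n,uv,z):
    """corners in order: back-left, back-right, front-right, front-left -> centre,yaw,len,wid"""
    P=plane(n,uv,z)[:,:2]; x=(P[0]+P[1]-P[2]-P[3])/2; y=(P[0]+P[3]-P[1]-P[2])/2
    yx=np.arctan2(x[1],x[0]); yy=np.arctan2(-y[0],y[1]); 
    return P.mean(0).round(1),np.degrees([yx,yy]).round(1),np.linalg.norm(x).round(1),np.linalg.norm(y).round(1)
def boxc(c,yaw,z,l=80,w=50):
    a=np.radians(yaw);R=np.array([[np.cos(a),-np.sin(a)],[np.sin(a),np.cos(a)]])
    q=np.array([[1,1],[1,-1],[-1,-1],[-1,1]])*[l/2,w/2]@R.T+c; return np.c_[q,np.full(4,z)]
def tool(dst,yawdeg=None):
    """shift in tool axes from measured tcp to dst (world), + yaw now"""
    from scipy.spatial.transform import Rotation as Q
    s=r.sense(); R=Q.from_euler('xyz',s['tcp_rot']).as_matrix()
    print('t',round(s['t'],2),'tcp',s['tcp_pos'].round(1),'rot',np.degrees(s['tcp_rot']).round(1),'F',s['contact_force'].round(1),'grip',round(s['grip_width']*85.4,1))
    if dst is not None: print('shift',(R.T@(np.array(dst)-s['tcp_pos'])).round(1))
    y=np.degrees(np.arctan2(R[1,1],R[0,1])); print('jaw axis yaw',y.round(1))
E
python3 - <<'E'
from h import *
f=full
A=f([(141,84),(221,108),(176,249),(96,225)],5,225,155)
B=f([(335,131),(418,119),(440,266),(357,277)],5,225,155)
D=f([(390,242),(475,204),(545,360),(458,398)],6,340,220)
P=f([(145,43),(520,103),(450,490),(73,428)],6,100,225)
U=f([(62,25),(513,58),(487,525),(23,490)],5,225,155)
H=f([(265,350)],5,225,155)
F=f([(97,77),(474,102),(455,397),(70,373)],5,225,155)
for n,q,z in zip("ABDPUF",(A,B,D,P,U,F),(132.5,132.5,40,12,88,92.5)): print(n,rect("top",q,z))
print(plane("top",H,122.5))
im=cv2.imread("pics/side0.png")
for q,z,l,w in((A,132.5,80,50),(B,132.5,80,50),(D,40,80,50),(P,12,160,160),(U,88,220,215)):
    c,y,_,_=rect("top",q,z); pts=proj("side",boxc(c,y.mean(),z,l,w)); cv2.polylines(im,[pts.round().astype(int)],True,(0,0,255))
cv2.imwrite("pics/ov.png",cv2.resize(im[130:420,200:420],None,fx=2,fy=2,interpolation=cv2.INTER_CUBIC))
tool(None)
E
```

```text
A (array([616.8,  51.5]), array([-18.5, -18. ]), np.float64(67.4), np.float64(37.8))
B (array([600.1, -51.6]), array([7. , 6.7]), np.float64(67.4), np.float64(37.9))
D (array([ 423. , -329.8]), array([21.4, 22.1]), np.float64(67.5), np.float64(38.2))
P (array([439.3, 323.6]), array([-10.2, -10.4]), np.float64(159.2), np.float64(156.7))
U (array([572.2,   1.3]), array([-5.2, -5.5]), np.float64(219.9), np.float64(214.8))
F (array([ 5.885e+02, -3.000e-01]), array([-5.7, -4.9]), np.float64(139.4), np.float64(178.4))
[[533.24210246   5.13309088 122.5       ]]
t 0.1 tcp [ 210.4 -507.7  196.3] rot [ 179.9   -0.  -157.5] F [-0.7  0.4  0.3] grip 85.2
jaw axis yaw 112.5
```

View pics/ov.png

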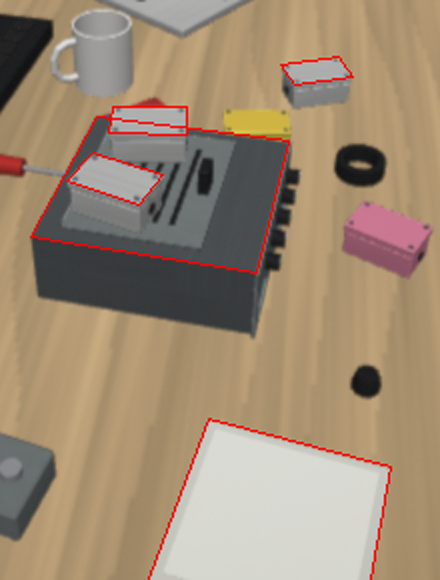

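The projected outlines match the side view to within 1–2 px, so the poses are good. Now I'll work out the first reach, above box A.

```bash
python3 - <<'E'
from h import *
tool([616.8,51.5,190])
E
```

```text
t 0.1 tcp [ 210.4 -507.7  196.3] rot [ 179.9   -0.  -157.5] F [-0.7  0.4  0.3] grip 85.2
shift [-589.5  361.     6.9]
jaw axis yaw 112.5
```

```bash
python3 -m creep '[[[80,-50,30,0,5],[80,-100,61,0,10],[80,-150,92,0,15],[80,-200,122,0,20],[80,-250,153,0,25],[80,-300,184,0,30],[80,-350,214,0,35],[80,-400,245,0,41]]]' 30; python3 - <<'E'
from h import *
tool([616.8,51.5,180])
E
```

```text
t: 1.1
tcp_pos: [486.9, -126.8, 196.9]
tcp_rot: [-3.142, -0.0, 2.816]
contact_force: [0.9, -0.8, -0.6]
grip_width: 0.937
t 1.1 tcp [ 486.9 -126.8  196.9] rot [-180.    -0.   161.3] F [ 0.9 -0.8 -0.6] grip 80.0
shift [-66.  210.5  16.8]
jaw axis yaw 71.3
```

```bash
python3 -m creep '[[[80,-16,52,4,0],[80,-33,105,8,0],[80,-50,158,12,-0.5],[80,-66,210.5,17,-0.5],[80,-66,210.5,17,-0.5]]]'; python3 - <<'E'
from h import *
tool([616.8,51.5,101])
E
```

```text
t: 1.72
tcp_pos: [616.1, 53.1, 177.1]
tcp_rot: [-3.14, -0.004, 2.831]
contact_force: [-0.3, 0.0, 0.2]
grip_width: 0.938
t 1.73 tcp [616.1  53.1 177.1] rot [-179.9   -0.2  162.2] F [-0.3  0.   0.2] grip 80.1
shift [-1.4 -1.2 76.1]
jaw axis yaw 72.2
```

```bash
python3 -m creep '[[[80,-1,-1.5,25,0],[80,-1,-1.5,50,0],[80,-1,-1.5,68,0],[80,-1,-1.5,76,0],[80,-1,-1.5,76,0]]]'; python3 - <<'E'
from h import *
tool([616.8,51.5,101])
im=viewer.get_image("side"); cv2.imwrite("pics/s1.png",cv2.resize(im[130:300,200:400,::-1],None,fx=3,fy=3,interpolation=cv2.INTER_CUBIC))
E
```

```text
t: 2.35
tcp_pos: [615.8, 47.9, 104.0]
tcp_rot: [-3.141, -0.001, 2.827]
contact_force: [1.0, 0.2, -0.2]
grip_width: 0.938
t 2.35 tcp [615.8  47.9 104. ] rot [-180.   -0.  162.] F [ 1.   0.2 -0.2] grip 80.1
shift [0.2 3.8 3. ]
jaw axis yaw 72.0
```

View pics/s1.png

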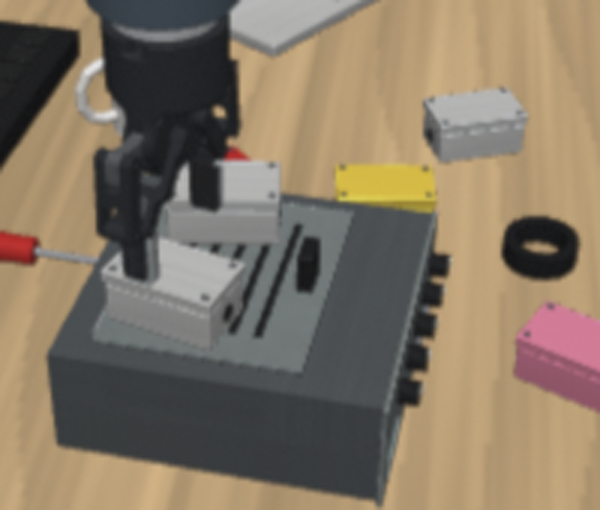

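The gripper stands over box A, with its near fingertip near crop (140,280). I'll project where the tip should be, since it looks high.

```bash
python3 - <<'E'
from h import *
tool([616.8,51.5,101])
im=viewer.get_image("side");tp=viewer.get_image("top")
s=r.sense();p=s['tcp_pos'];y=np.array([np.cos(np.radians(72)),np.sin(np.radians(72)),0])
for k,(n,I,x0,y0,w,h) in enumerate((("side",im,230,150,100,100),("top",tp,215,120,130,130))):
    I=np.ascontiguousarray(I[:,:,::-1]); f=5 if n=="side" else 4.5
    J=cv2.resize(I[y0:y0+h,x0:x0+w],None,fx=f,fy=f,interpolation=cv2.INTER_CUBIC)
    for X,c in((p,(0,255,0)),(p+y*40+[0,0,12],(0,0,255)),(p-y*40+[0,0,12],(255,0,0)),(np.array([616.8,51.5,132.5]),(0,255,255))):
        q=(proj(n,X)[0]-[x0,y0]+.5)*f; cv2.circle(J,tuple(q.astype(int).tolist()),4,c,-1)
    cv2.imwrite(f"pics/s2{n}.png",J)
E
```

```text
t 2.4 tcp [616.4  48.  104.7] rot [180.   0. 162.] F [-0.5 -0.4  1. ] grip 79.8
shift [0.7 3.4 3.7]
jaw axis yaw 72.0
```

View pics/s2side.png

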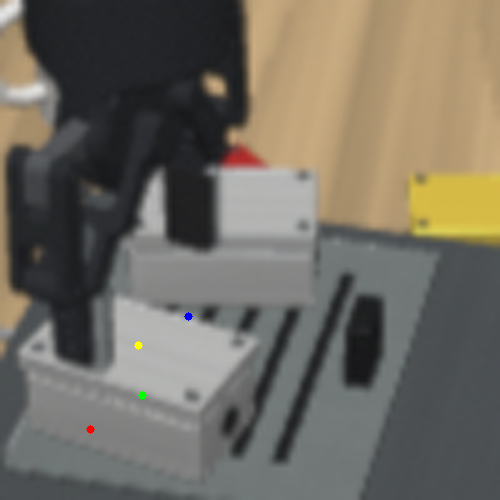

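View pics/s2top.png

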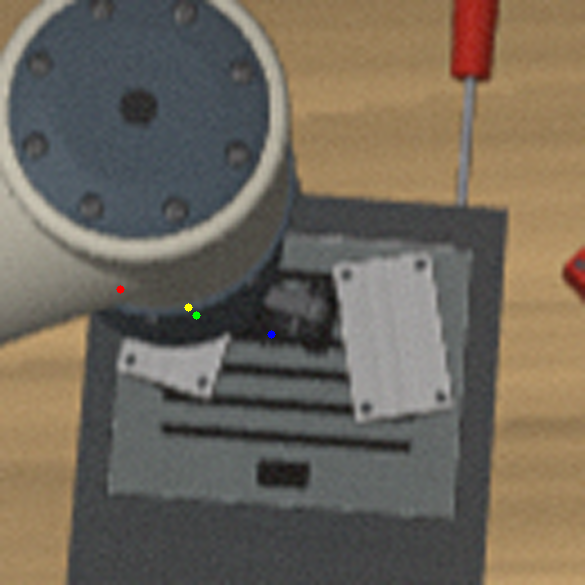

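The side view shows the fingertips higher than the TCP reading implies: tips at crop (75,365) and (190,245), expected near (90,430) and (188,316). I'll check the same thing in the start picture.

```bash
python3 - <<'E'
from h import *
c=C['side'];o=-c['R'].T@c['t'];print('cam',o)
mid=np.array([230+132/5,150+305/5])
for z in(104,117,125,130,140,150): print(z,plane("side",mid,z)[0].round(1))
im=cv2.imread("pics/side0.png");J=cv2.resize(im[0:90,420:500],None,fx=6,fy=6,interpolation=cv2.INTER_CUBIC)
p=np.array([210.4,-507.7,196.3]);y=np.array([np.cos(np.radians(112.5)),np.sin(np.radians(112.5)),0])
for X,cc in((p,(0,255,0)),(p+y*42+[0,0,13],(0,0,255)),(p-y*42+[0,0,13],(255,0,0))):
    q=(proj("side",X)[0]-[420,0]+.5)*6; cv2.circle(J,tuple(q.astype(int).tolist()),4,cc,-1)
cv2.imwrite("pics/s3.png",J)
E
```

```text
cam [457.33219611 790.34883859 710.00216058]
104 [630.9 -10.1 104. ]
117 [627.2   7.  117. ]
125 [624.9  17.6 125. ]
130 [623.4  24.2 130. ]
140 [620.6  37.4 140. ]
150 [617.7  50.6 150. ]
```

View pics/s3.png

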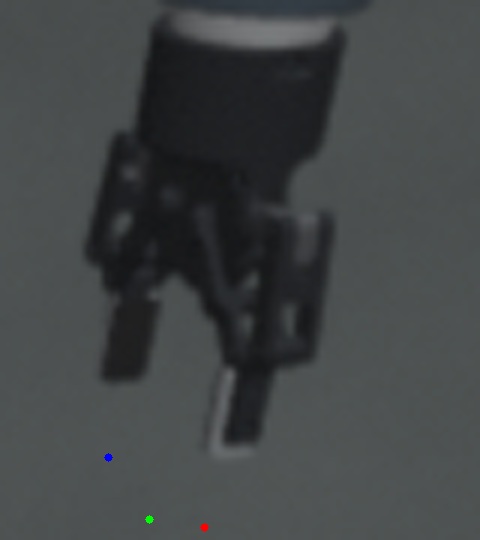

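```bash
python3 - <<'E'
from h import *
p=np.array([616.4,48]);y=np.array([np.cos(np.radians(72)),np.sin(np.radians(72))])
for z in(117,130,140,145,150,155):
    a=plane("side",[230+75/5,150+365/5],z)[0]; b=plane("side",[230+190/5,150+247/5],z)[0]
    print(z,((a[:2]-p)@y).round(1),((b[:2]-p)@y).round(1),np.linalg.norm(a-b).round(1),a.round(),b.round())
p=np.array([210.4,-507.7]);y=np.array([np.cos(np.radians(112.5)),np.sin(np.radians(112.5))])
for z in(209,220,230,240,250,260):
    a=plane("side",[420+237/6,445/6],z)[0]; b=plane("side",[420+120/6,380/6],z)[0]
    print(z,((a[:2]-p)@y).round(1),((b[:2]-p)@y).round(1),np.linalg.norm(a-b).round(1),a.round(),b.round())
# vertical extents: gripper wrist points
P=np.array([210.4,-507.7,196.3])
for h in(0,13,19,40,73,100,150,200): print(h,((proj("side",P+[0,0,h])[0]-[420,0])*6).round())
E
```

```text
117 9.0 -82.2 91.2 [642.  49. 117.] [611. -36. 117.]
130 23.2 -66.0 89.2 [638.  65. 130.] [607. -18. 130.]
140 34.1 -53.5 87.6 [635.  78. 140.] [605.  -4. 140.]
145 39.6 -47.3 86.9 [633.  84. 145.] [603.   3. 145.]
150 45.0 -41.0 86.1 [632.  90. 150.] [602.  10. 150.]
155 50.5 -34.8 85.3 [630.  97. 155.] [601.  16. 155.]
209 -37.2 -127.0 90.2 [ 166. -566.  209.] [ 209. -646.  209.]
220 -12.2 -99.9 88.3 [ 172. -537.  220.] [ 215. -614.  220.]
230 10.6 -75.3 86.5 [ 178. -510.  230.] [ 220. -585.  230.]
240 33.4 -50.7 84.7 [ 184. -482.  240.] [ 224. -557.  240.]
250 56.2 -26.2 82.9 [ 190. -455.  250.] [ 229. -528.  250.]
260 79.0 -1.6 81.1 [ 196. -428.  260.] [ 234. -499.  260.]
0 [147. 516.]
13 [152. 488.]
19 [155. 475.]
40 [164. 429.]
73 [179. 355.]
100 [192. 292.]
150 [216. 171.]
200 [241.  45.]
```

By ray geometry the tips centre correctly in xy, near (617,50), but sit about 30 mm higher than the TCP reading suggests, and the start picture shows the same offset. I'll descend carefully while watching force and picture.

```bash
python3 -m creep '[[[80,0,2.5,5,0],[80,0,2.5,9,0],[80,0,2.5,12,0],[80,0,2.5,12,0]]]'; python3 - <<'E'
from h import *
tool([616.8,51.5,90])
im=viewer.get_image("side"); cv2.imwrite("pics/s4.png",cv2.resize(im[150:250,230:330,::-1],None,fx=5,fy=5,interpolation=cv2.INTER_CUBIC))
E
```

```text
t: 3.0
tcp_pos: [616.7, 50.6, 91.6]
tcp_rot: [-3.141, -0.001, 2.828]
contact_force: [-0.1, 0.6, -0.8]
grip_width: 0.936
t 3.0 tcp [616.7  50.6  91.6] rot [-180.   -0.  162.] F [-0.1  0.6 -0.8] grip 80.0
shift [0.2 0.9 1.6]
jaw axis yaw 72.0
```

View pics/s4.png

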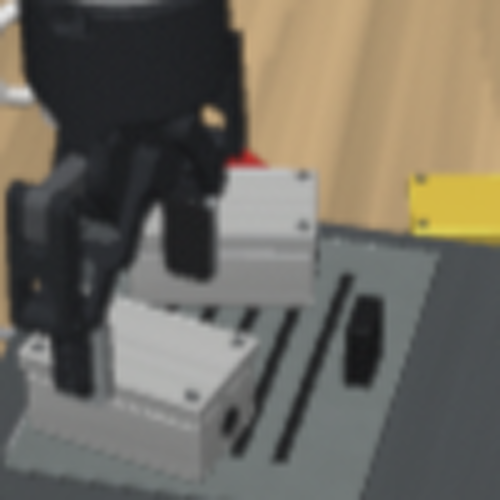

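The tips now only just reach below the box's top edge, at crop (75,395), with no contact. So the picture is right and the reading is low. I'll go further down in small steps.

```bash
python3 -m creep '[[[80,0,0,4,0],[80,0,0,8,0],[80,0,0,12,0],[80,0,0,14,0],[80,0,0,14,0]]]'; python3 - <<'E'
from h import *
tool([616.8,51.5,70])
im=viewer.get_image("side"); cv2.imwrite("pics/s5.png",cv2.resize(im[150:250,230:330,::-1],None,fx=5,fy=5,interpolation=cv2.INTER_CUBIC))
E
```

```text
t: 3.68
tcp_pos: [616.8, 50.7, 77.9]
tcp_rot: [-3.141, -0.0, 2.828]
contact_force: [0.0, -0.4, 0.1]
grip_width: 0.942
t 3.67 tcp [616.8  50.7  77.9] rot [-180.   -0.  162.] F [ 0.  -0.4  0.1] grip 80.4
shift [0.3 0.8 7.9]
jaw axis yaw 72.0
```

View pics/s5.png

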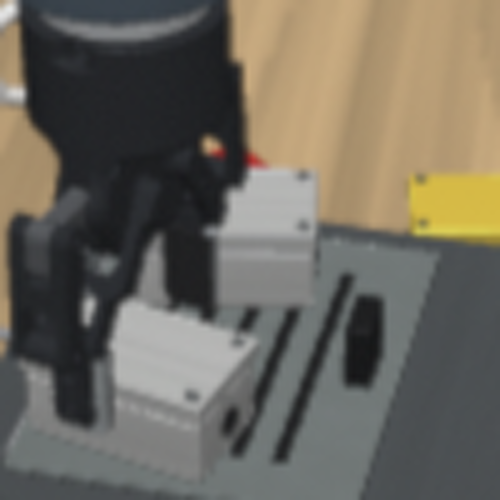

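There is no contact and the tips are at about z 122 (crop (75,427)). The offset holds, so I go 11 mm lower and close.

```bash
python3 -m creep '[[[80,0,0.5,6,0],[80,0,0.5,11,0],[80,0,0.5,11,0],[60,0,0.5,11,0],[44,0,0.5,11,0],[40,0,0.5,11,0],[40,0,0.5,11,0],[40,0,0.5,11,0]]]' 40; python3 - <<'E'
from h import *
tool([616.8,51.5,70])
im=viewer.get_image("side"); cv2.imwrite("pics/s6.png",cv2.resize(im[150:250,230:330,::-1],None,fx=5,fy=5,interpolation=cv2.INTER_CUBIC))
E
```

```text
t: 4.72
tcp_pos: [617.4, 51.2, 67.5]
tcp_rot: [3.141, 0.001, 2.828]
contact_force: [-0.7, 0.4, 4.3]
grip_width: 0.576
t 4.72 tcp [617.4  51.2  67.5] rot [180.   0. 162.] F [-0.7  0.4  4.3] grip 49.2
shift [ 0.6  0.1 -2.5]
jaw axis yaw 72.0
```

View pics/s6.png

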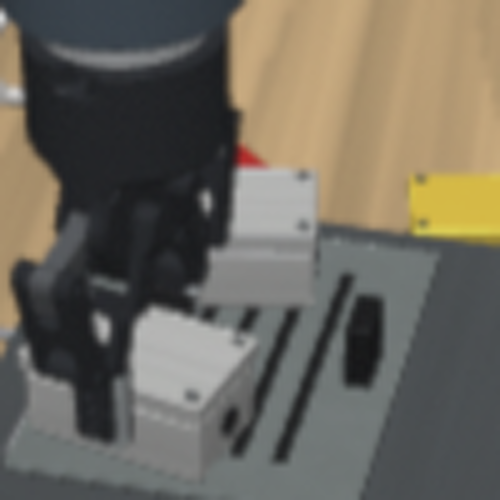

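The grip closed on box A at 49 mm, with the fingers about mid-face. Now I lift and carry it.

```bash
python3 -m creep '[[[40,0,0,-15,0],[40,0,0,-35,0],[40,0,0,-55,0],[40,0,0,-70,0],[40,0,0,-70,0]]]'; python3 - <<'E'
from h import *
tool([423.3,-329.9,130])
im=viewer.get_image("side"); cv2.imwrite("pics/s7.png",cv2.resize(im[100:250,200:350,::-1],None,fx=4,fy=4,interpolation=cv2.INTER_CUBIC))
E
```

```text
t: 5.4
tcp_pos: [617.7, 51.3, 138.3]
tcp_rot: [3.14, 0.002, 2.827]
contact_force: [-0.2, -0.3, -3.0]
grip_width: 0.581
t 5.4 tcp [617.7  51.3 138.3] rot [1.799e+02 1.000e-01 1.620e+02] F [-0.2 -0.3 -3. ] grip 49.6
shift [  67.1 -422.6    7.7]
jaw axis yaw 72.0
```

View pics/s7.png

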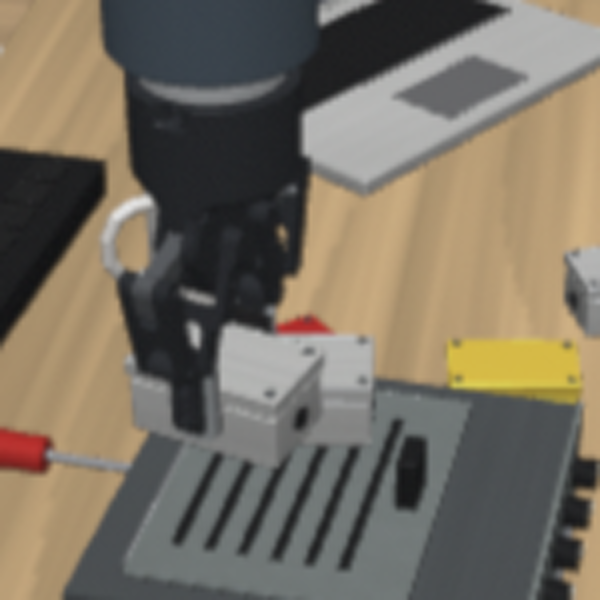

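Box A is held level and clear of the flap.

```bash
python3 -m creep '[[[40,5,-30,0,-3],[40,12,-75,0,-8],[40,20,-126,0,-13],[40,28,-177,0,-18],[40,36,-228,0,-23],[40,44,-279,0,-28],[40,52,-330,0,-33],[40,60,-378,0,-37]]]'; python3 -m creep '[[[40,0,0,0,0]]]' ; python3 - <<'E'
from h import *
tool([423.3,-329.9,70])
E
```

```text
t: 6.45
tcp_pos: [441.6, -290.8, 136.0]
tcp_rot: [3.14, -0.001, -2.808]
contact_force: [1.1, -1.6, -2.1]
grip_width: 0.579
t: 6.58
tcp_pos: [440.8, -291.8, 135.9]
tcp_rot: [3.14, -0.002, -2.813]
contact_force: [-0.5, 0.2, -2.5]
grip_width: 0.581
t 6.58 tcp [ 440.8 -291.8  135.9] rot [ 1.799e+02 -1.000e-01 -1.612e+02] F [-0.5  0.2 -2.5] grip 49.6
shift [ 28.7 -30.5  66. ]
jaw axis yaw 108.8
```

```bash
python3 -m creep '[[[40,14,-15,15,-1.5],[40,28.5,-30,35,-3],[40,28.5,-30,55,-3],[40,28.5,-30,72,-3],[40,28.5,-30,72,-3],[40,28.5,-30,72,-3]]]'; python3 - <<'E'
from h import *
tool([423.3,-329.9,16])
im=viewer.get_image("side"); cv2.imwrite("pics/s8.png",cv2.resize(im[90:210,300:420,::-1],None,fx=5,fy=5,interpolation=cv2.INTER_CUBIC))
im=viewer.get_image("top"); cv2.imwrite("pics/t8.png",cv2.resize(im[210:330,350:490,::-1],None,fx=4,fy=4,interpolation=cv2.INTER_CUBIC))
E
```

```text
t: 7.32
tcp_pos: [426.5, -327.4, 65.5]
tcp_rot: [-3.141, 0.0, -2.757]
contact_force: [-0.1, -0.1, -2.9]
grip_width: 0.576
t 7.33 tcp [ 426.5 -327.4   65.5] rot [-180.    0. -158.] F [-0.1 -0.1 -2.9] grip 49.2
shift [ 3.9 -1.1 49.5]
jaw axis yaw 112.0
```

View pics/s8.png

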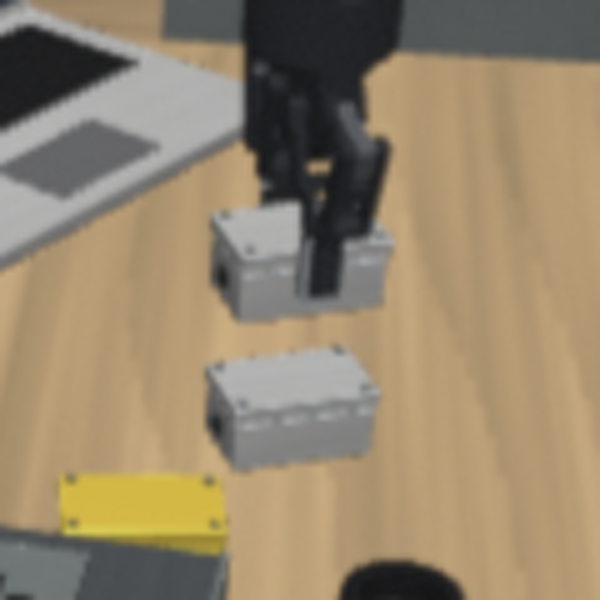

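View pics/t8.png

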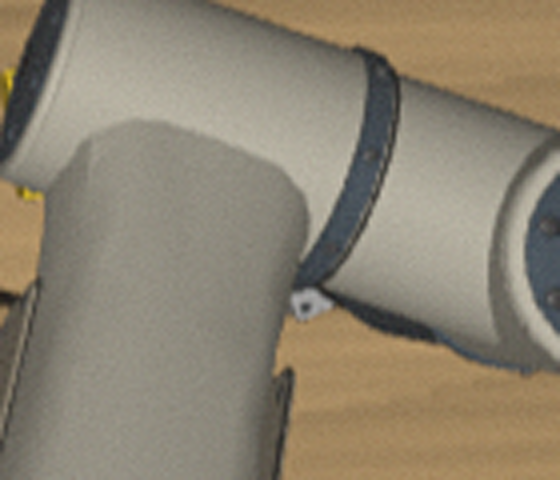

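Side crop: the held box's screws are at (224,217), (250,251) and (377,235). The base box's screws are at (217,369), (338,351), (372,390) and (243,404). I'll compare them metrically.

```bash
python3 - <<'E'
from h import *
f=lambda p:full(p,5,300,90)
b=plane("side",f([(243,404),(217,369),(338,351),(372,390)]),40)
print('base side',rect("side",f([(243,404),(217,369),(372-0,390),(338,351)])[[0,1,3,2]],40))
for z in(128.5,130.5,132.5):
  h=plane("side",f([(250,251),(224,217),(377,235)]),z)
  print(z,(h-b[[0,1,3]])[:,:2].round(1).tolist(), 'yaw',np.degrees(np.arctan2(*(h[0]-h[2])[:2][::-1])).round(1),np.degrees(np.arctan2(*(b[0]-b[3])[:2][::-1])).round(1), np.linalg.norm(h[0]-h[2]).round(1))
E
```

```text
base side (array([ 422.2, -329.1]), array([21.2, 24.7]), np.float64(69.2), np.float64(39.0))
128.5 [[3.1, -0.2], [2.5, -1.3], [6.8, -2.5]] yaw 22.0 19.1 67.2
130.5 [[3.1, 3.6], [2.5, 2.5], [7.0, 1.3]] yaw 22.0 19.1 67.0
132.5 [[3.2, 7.3], [2.5, 6.4], [7.2, 5.1]] yaw 22.0 19.1 66.7
```

The visual offset (about +3, +2 mm) agrees with the TCP reading. I correct it and lower the box.

```bash
python3 -m creep '[[[40,4,-1,12,0],[40,4,-1,24,0],[40,4,-1,36,0],[40,4,-1,44,0],[40,4,-1,47,0],[40,4,-1,47,0]]]'; python3 - <<'E'
from h import *
tool([423.3,-329.9,15])
im=viewer.get_image("side"); cv2.imwrite("pics/s9.png",cv2.resize(im[90:210,300:420,::-1],None,fx=5,fy=5,interpolation=cv2.INTER_CUBIC))
E
```

```text
t: 8.18
tcp_pos: [422.8, -329.9, 18.0]
tcp_rot: [-3.142, -0.0, -2.757]
contact_force: [1.0, -0.3, -2.2]
grip_width: 0.581
t 8.18 tcp [ 422.8 -329.9   18. ] rot [-180.   -0. -158.] F [ 1.  -0.3 -2.2] grip 49.6
shift [-0.5 -0.2  3. ]
jaw axis yaw 112.0
```

View pics/s9.png

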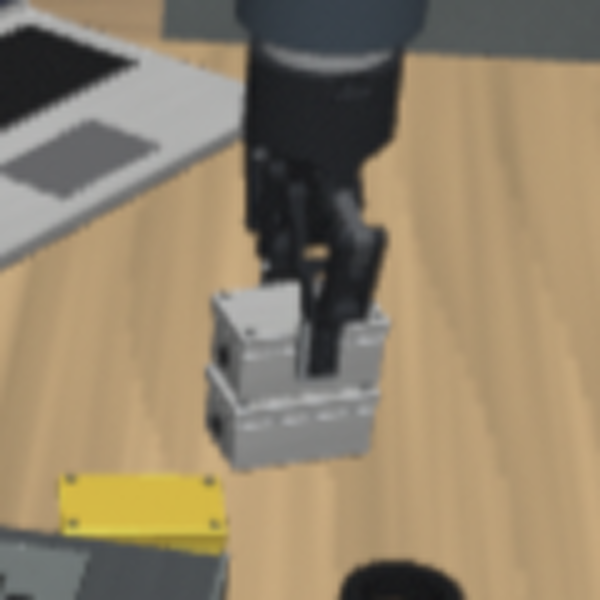

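It is aligned and about 3 mm above contact, so I set it down and release.

```bash
python3 -m creep '[[[40,-0.5,0,1.5,0],[40,-0.5,0,2.5,0],[40,-0.5,0,3,0],[40,-0.5,0,3,0]]]'
```

```text
t: 8.72
tcp_pos: [423.2, -329.7, 15.1]
tcp_rot: [3.142, -0.0, -2.757]
contact_force: [0.4, -0.1, -3.4]
grip_width: 0.575
```

```bash
python3 -m creep '[[[40,0,0,0.7,0],[40,0,0,1.4,0],[40,0,0,1.4,0]]]'
```

```text
t: 9.1
tcp_pos: [423.3, -329.8, 15.0]
tcp_rot: [-3.141, 0.0, -2.757]
contact_force: [-2.6, 2.6, 7.4]
grip_width: 0.584
```

```bash
python3 -m creep '[[[40,0,0,-0.7,0],[50,0,0,-0.7,0],[60,0,0,-0.7,0],[75,0,0,-0.7,0],[80,0,0,-0.7,0],[80,0,0,-0.7,0],[80,0,0,-25,0],[80,0,0,-60,0]]]'; python3 -m creep '[[[80,0,0,-45,0],[80,0,0,-65,0],[80,0,0,-65,0]]]'; python3 - <<'E'
from h import *
tool([600.1,-51.6,145])
im=viewer.get_image("side"); cv2.imwrite("pics/s10.png",cv2.resize(im[90:210,300:420,::-1],None,fx=5,fy=5,interpolation=cv2.INTER_CUBIC))
E
```

```text
t: 10.1
tcp_pos: [422.4, -329.3, 73.4]
tcp_rot: [3.14, -0.002, -2.758]
contact_force: [-0.1, -0.3, 0.3]
grip_width: 0.937
t: 10.48
tcp_pos: [424.2, -330.2, 140.4]
tcp_rot: [-3.139, 0.003, -2.757]
contact_force: [0.4, 0.4, -0.4]
grip_width: 0.935
t 10.47 tcp [ 424.2 -330.2  140.4] rot [-179.8    0.2 -158. ] F [ 0.4  0.4 -0.4] grip 79.9
shift [-267.5  192.4   -4.5]
jaw axis yaw 112.0
```

View pics/s10.png

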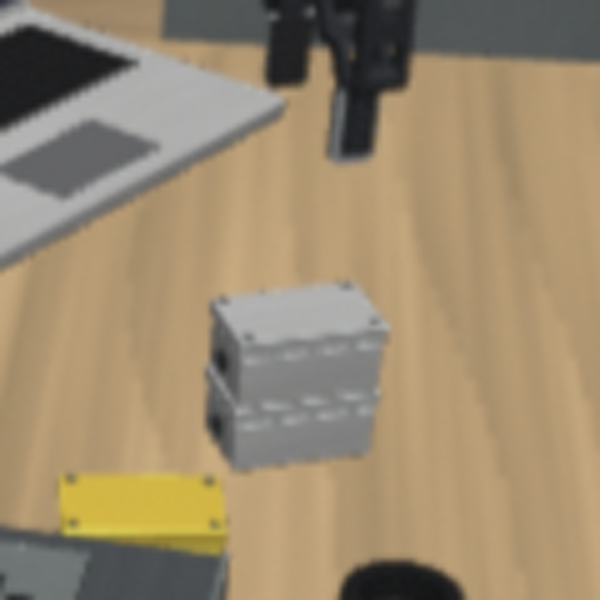

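The box stands squarely; its screws are at crop (223,300), (346,287), (375,322) and (249,338). Now I move over box B.

```bash
python3 -m creep '[[[80,-40,29,0,2],[80,-85,61,0,5],[80,-130,93,0,8],[80,-175,126,0,11],[80,-220,158,0,14],[80,-250,180,0,15],[80,-267,192,0,15],[80,-267,192,0,15]]]'; python3 - <<'E'
from h import *
tool([600.1,-51.6,67.5])
f=lambda p:full(p,5,300,90)
print(rect("side",f([(249,338),(223,300),(346,287),(375,322)]),80), rect("side",f([(243,404),(217,369),(338,351),(372,390)]),40))
im=viewer.get_image("top"); cv2.imwrite("pics/t10.png",cv2.resize(im[220:310,340:460,::-1],None,fx=6,fy=6,interpolation=cv2.INTER_CUBIC))
E
```

```text
t: 11.52
tcp_pos: [598.6, -50.9, 137.2]
tcp_rot: [3.141, -0.002, -3.018]
contact_force: [0.3, -0.7, -0.7]
grip_width: 0.939
t 11.53 tcp [598.6 -50.9 137.2] rot [ 1.800e+02 -1.000e-01 -1.729e+02] F [ 0.3 -0.7 -0.7] grip 80.2
shift [-1.6 -0.9 69.7]
jaw axis yaw 97.1
(array([ 422.7, -329.1]), array([20.5, 22.2]), np.float64(67.4), np.float64(38.9)) (array([ 422.2, -329.1]), array([21.2, 24.7]), np.float64(69.2), np.float64(39.0))
```

View pics/t10.png

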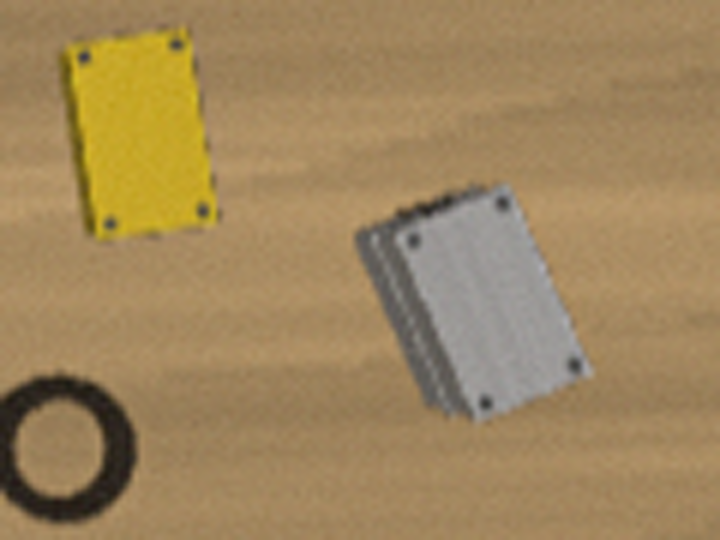

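Box A's top-view screws are at (413,241), (503,203), (575,366) and (486,403), in the same outline as the base. Now I grip B.

```bash
python3 - <<'E'
from h import *
print(rect("top",full([(413,241),(503,203),(575,366),(486,403)],6,340,220),80))
E
python3 -m creep '[[[80,-1.6,-1,20,0],[80,-1.6,-1,40,0],[80,-1.6,-1,55,0],[80,-1.6,-1,65,0],[80,-1.6,-1,70,0],[80,-1.6,-1,70,0]]]'; python3 - <<'E'
from h import *
tool([600.1,-51.6,67.5])
im=viewer.get_image("side"); cv2.imwrite("pics/s11.png",cv2.resize(im[130:250,230:350,::-1],None,fx=5,fy=5,interpolation=cv2.INTER_CUBIC))
E
```

```text
(array([ 422.8, -329.1]), array([21.5, 21. ]), np.float64(68.0), np.float64(38.1))
t: 12.32
tcp_pos: [600.5, -52.6, 68.7]
tcp_rot: [-3.141, 0.0, -3.019]
contact_force: [-0.3, -0.6, 0.3]
grip_width: 0.939
t 12.32 tcp [600.5 -52.6  68.7] rot [-180.    0. -173.] F [-0.3 -0.6  0.3] grip 80.2
shift [0.3 1.  1.2]
jaw axis yaw 97.0
```

View pics/s11.png

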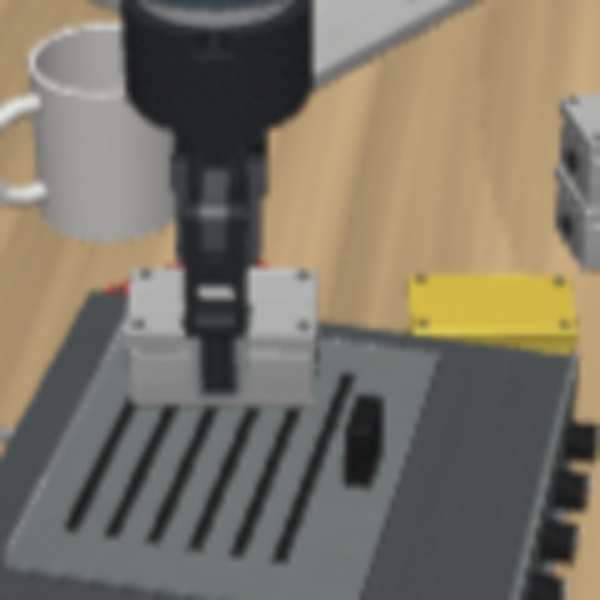

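The fingers straddle B at mid-face (crop (217,370)), so I close and lift.

```bash
python3 -m creep '[[[70,0,0.8,0.7,0],[55,0,0.8,0.7,0],[44,0,0.8,0.7,0],[40,0,0.8,0.7,0],[40,0,0.8,0.7,0],[40,0,0.8,0.7,0]]]' 40;  python3 -m creep '[[[40,0,0,-12,0],[40,0,0,-30,0],[40,0,0,-55,0],[40,0,0,-75,0],[40,0,0,-75,0]]]'; python3 - <<'E'
from h import *
tool([422.9,-329.3,140])
E
```

```text
t: 13.12
tcp_pos: [600.7, -51.7, 68.5]
tcp_rot: [-3.141, 0.001, -3.019]
contact_force: [-0.2, 0.5, 3.9]
grip_width: 0.581
t: 13.75
tcp_pos: [601.3, -51.5, 144.4]
tcp_rot: [3.141, 0.003, -3.019]
contact_force: [-0.2, -0.6, -3.1]
grip_width: 0.581
t 13.75 tcp [601.3 -51.5 144.4] rot [ 180.     0.2 -173. ] F [-0.2 -0.6 -3.1] grip 49.6
shift [ 210.9 -254.     3.8]
jaw axis yaw 97.0
```

```bash
python3 -m creep '[[[40,20,-24,0,-1],[40,50,-60,0,-3],[40,82,-99,0,-6],[40,114,-138,0,-8],[40,146,-176,0,-10],[40,178,-214,0,-12],[40,200,-241,0,-14],[40,210,-253,0,-14.5]]]'; python3 -m creep '[[[40,0,0,0,0],[40,0,0,15,0],[40,0,0,35,0],[40,0,0,45,0],[40,0,0,45,0],[40,0,0,45,0]]]' ; python3 - <<'E'
from h import *
tool([423.4,-329.1,56])
im=viewer.get_image("side"); cv2.imwrite("pics/s12.png",cv2.resize(im[80:200,300:420,::-1],None,fx=5,fy=5,interpolation=cv2.INTER_CUBIC))
E
```

```text
t: 14.75
tcp_pos: [420.9, -329.2, 141.5]
tcp_rot: [3.139, -0.002, -2.768]
contact_force: [0.8, -0.2, -2.4]
grip_width: 0.579
t: 15.5
tcp_pos: [423.4, -328.4, 98.5]
tcp_rot: [-3.141, 0.0, -2.766]
contact_force: [0.5, 0.1, -2.0]
grip_width: 0.581
t 15.5 tcp [ 423.4 -328.4   98.5] rot [-179.9    0.  -158.5] F [ 0.5  0.1 -2. ] grip 49.6
shift [ 0.2 -0.6 42.5]
jaw axis yaw 111.5
```

View pics/s12.png

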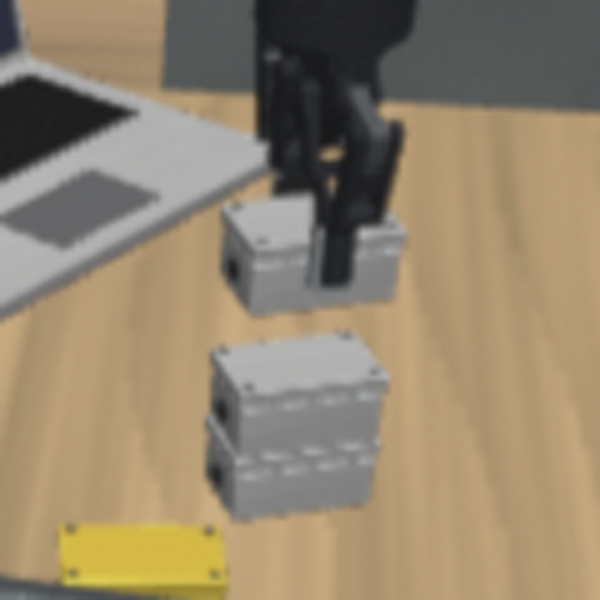

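B hangs squarely over the two-box column, so I lower it.

```bash
python3 -m creep '[[[40,0,-0.6,12,0],[40,0,-0.6,24,0],[40,0,-0.6,33,0],[40,0,-0.6,38,0],[40,0,-0.6,40,0],[40,0,-0.6,40,0]]]'; python3 - <<'E'
from h import *
tool([423.4,-329.1,56])
im=viewer.get_image("side"); cv2.imwrite("pics/s13.png",cv2.resize(im[80:200,300:420,::-1],None,fx=5,fy=5,interpolation=cv2.INTER_CUBIC))
E
```

```text
t: 16.3
tcp_pos: [423.2, -329.0, 58.1]
tcp_rot: [-3.141, 0.0, -2.766]
contact_force: [-0.4, 0.3, -1.7]
grip_width: 0.58
t 16.3 tcp [ 423.2 -329.    58.1] rot [-180.     0.  -158.5] F [-0.4  0.3 -1.7] grip 49.5
shift [-0.2 -0.2  2.1]
jaw axis yaw 111.5
```

View pics/s13.png

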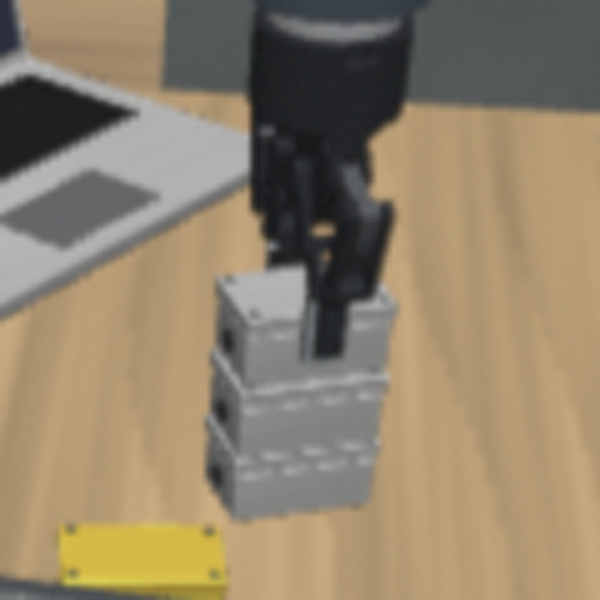

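It is nearly seated and the edges line up.

```bash
python3 -m creep '[[[40,0,0,1,0],[40,0,0,2,0],[40,0,0,2.5,0],[40,0,0,2.5,0]]]'
```

```text
t: 16.85
tcp_pos: [423.2, -329.0, 56.0]
tcp_rot: [-3.141, 0.0, -2.766]
contact_force: [-2.1, 1.6, 2.3]
grip_width: 0.575
```

```bash
python3 -m creep '[[[44,0,0,0,0],[50,0,0,0,0],[58,0,0,0,0],[70,0,0,0,0],[80,0,0,0,0],[80,0,0,0,0],[80,0,0,-20,0],[80,0,0,-50,0]]]'; python3 -m creep '[[[80,0,0,-50,0],[80,0,0,-50,0]]]'; python3 - <<'E'
from h import *
tool([532.4,5.0,170])
im=viewer.get_image("side"); cv2.imwrite("pics/s14.png",cv2.resize(im[80:200,300:420,::-1],None,fx=5,fy=5,interpolation=cv2.INTER_CUBIC))
E
```

```text
t: 17.85
tcp_pos: [422.3, -328.5, 105.2]
tcp_rot: [3.14, -0.002, -2.766]
contact_force: [0.6, -0.5, -0.1]
grip_width: 0.936
t: 18.1
tcp_pos: [425.4, -330.5, 160.0]
tcp_rot: [-3.134, 0.005, -2.766]
contact_force: [0.8, -0.1, -0.0]
grip_width: 0.941
t 18.1 tcp [ 425.4 -330.5  160. ] rot [-179.6    0.3 -158.5] F [ 0.8 -0.1 -0. ] grip 80.3
shift [-222.7  272.8  -10.8]
jaw axis yaw 111.5
```

View pics/s14.png

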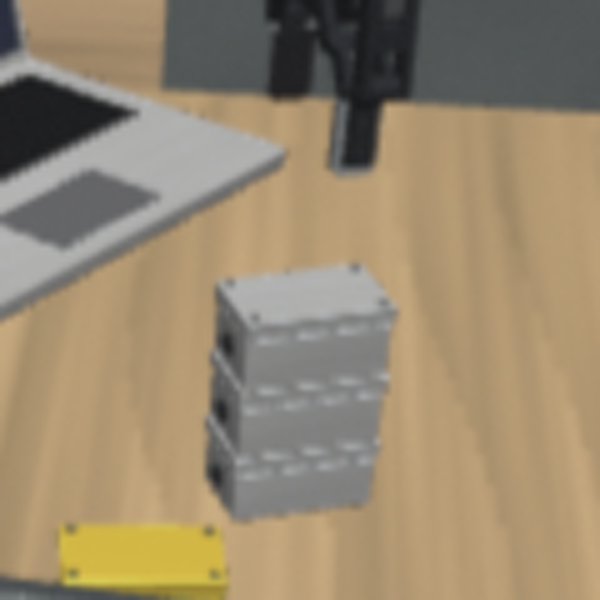

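A column of three now stands, with the edges aligned. Next I check it from above on the way to the handle.

```bash
python3 -m creep '[[[80,-20,25,0,2],[80,-52,64,0,6],[80,-85,104,0,10],[80,-118,144,0,14],[80,-150,184,0,18],[80,-183,224,0,22],[80,-212,260,0,26],[70,-223,273,0,27]]]'; python3 -m creep '[[[60,0,0,10,0],[60,0,0,20,0],[60,0,0,20,0]]]';python3 - <<'E'
from h import *
tool([532.4,5.0,68])
im=viewer.get_image("top"); cv2.imwrite("pics/t15.png",cv2.resize(im[220:310,340:460,::-1],None,fx=6,fy=6,interpolation=cv2.INTER_CUBIC))
im=viewer.get_image("side"); cv2.imwrite("pics/s15.png",cv2.resize(im[130:250,230:350,::-1],None,fx=5,fy=5,interpolation=cv2.INTER_CUBIC))
E
```

```text
t: 19.15
tcp_pos: [530.2, 9.1, 154.0]
tcp_rot: [-3.141, -0.002, 3.047]
contact_force: [-0.8, -1.3, -1.1]
grip_width: 0.822
t: 19.52
tcp_pos: [529.2, 5.8, 133.9]
tcp_rot: [-3.141, -0.003, 3.045]
contact_force: [-0.7, 0.0, 0.7]
grip_width: 0.702
t 19.52 tcp [529.2   5.8 133.9] rot [-179.9   -0.2  174.4] F [-0.7  0.   0.7] grip 60.0
shift [-3.5 -0.4 65.9]
jaw axis yaw 84.4
```

View pics/t15.png

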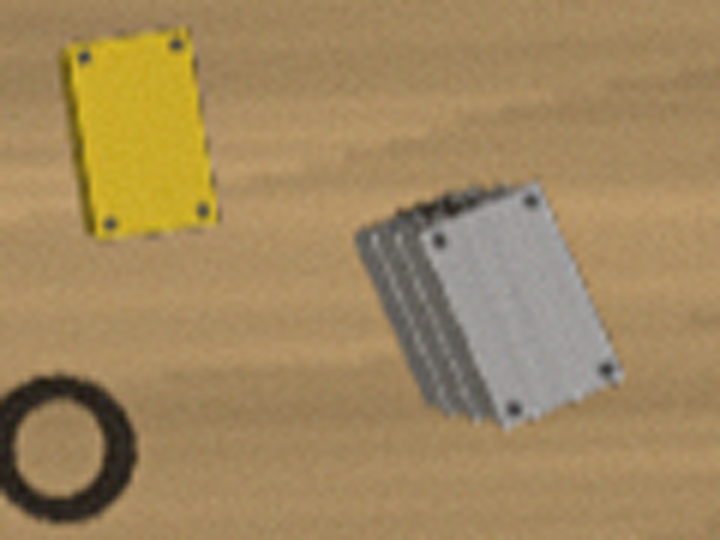

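View pics/s15.png

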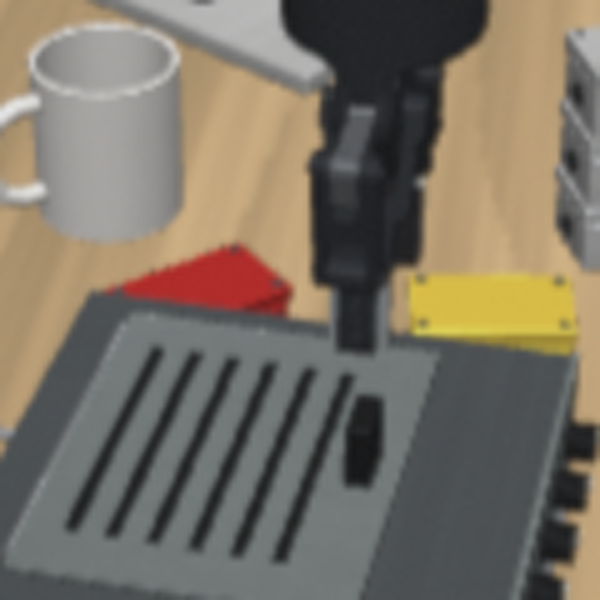

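```bash
python3 - <<'E'
from h import *
print(rect("top",full([(439,241),(531,202),(606,370),(514,409)],6,340,220),120))
E
python3 -m creep '[[[60,-3.5,-0.5,18,0],[60,-3.5,-0.5,36,0],[60,-3.5,-0.5,52,0],[60,-3.5,-0.5,62,0],[60,-3.5,-0.5,65,0],[60,-3.5,-0.5,65,0]]]'; python3 - <<'E'
from h import *
tool([532.4,5.0,68])
im=viewer.get_image("side"); cv2.imwrite("pics/s16.png",cv2.resize(im[130:250,230:350,::-1],None,fx=5,fy=5,interpolation=cv2.INTER_CUBIC))
E
```

```text
(array([ 422.8, -328.1]), array([21.5, 21.3]), np.float64(67.9), np.float64(37.9))
t: 20.38
tcp_pos: [534.2, 5.9, 70.9]
tcp_rot: [3.142, 0.001, 3.046]
contact_force: [0.1, 0.1, 0.8]
grip_width: 0.704
t 20.38 tcp [534.2   5.9  70.9] rot [180.    0.  174.5] F [0.1 0.1 0.8] grip 60.1
shift [ 1.7 -1.1  2.9]
jaw axis yaw 84.5
```

View pics/s16.png

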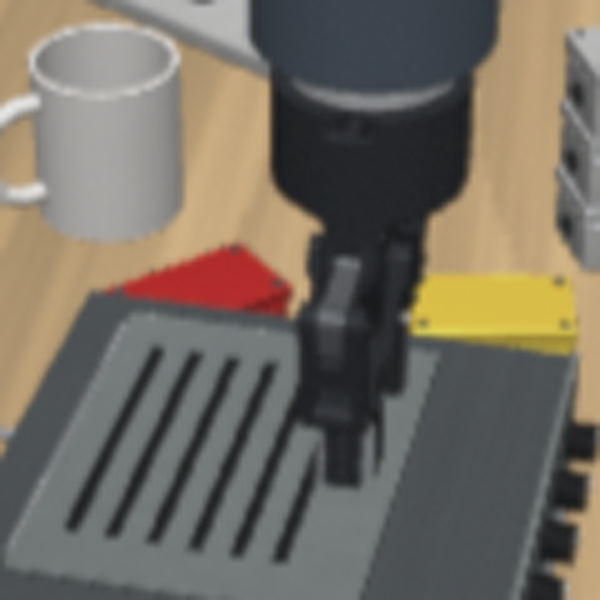

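The column check reads (422.8,-328.1), yaw 21.4°, which is good. The fingers straddle the handle (tip at crop (343,485)), so I close gently.

```bash
python3 -m creep '[[[50,1.5,-0.5,2,0],[36,1.5,-0.5,2,0],[24,1.5,-0.5,2,0],[18,1.5,-0.5,2,0],[18,1.5,-0.5,2,0],[18,1.5,-0.5,2,0]]]' 30; python3 - <<'E'
from h import *
tool([532.4,5.0,68])
im=viewer.get_image("side"); cv2.imwrite("pics/s17.png",cv2.resize(im[130:250,230:350,::-1],None,fx=5,fy=5,interpolation=cv2.INTER_CUBIC))
s=r.sense();a=np.radians(-5.35);hx=np.array([np.cos(a),np.sin(a)])
for th in np.arange(0,1.96,.1625): print(round(th,2),round(-125*np.cos(th)+28*np.sin(th)+125,1),round(125*np.sin(th)+28*np.cos(th)-28,1))
E
```

```text
t: 21.18
tcp_pos: [532.3, 5.2, 68.8]
tcp_rot: [-3.141, 0.0, 3.046]
contact_force: [-3.0, -3.2, 4.1]
grip_width: 0.3
t 21.18 tcp [532.3   5.2  68.8] rot [-180.     0.   174.5] F [-3.  -3.2  4.1] grip 25.6
shift [-0.1 -0.2  0.8]
jaw axis yaw 84.5
0.0 0.0 0.0
0.16 6.2 19.9
0.32 15.5 38.4
0.49 27.7 55.3
0.65 42.4 69.9
0.81 59.4 82.0
0.98 78.0 91.2
1.14 97.9 97.2
1.3 118.5 99.9
1.46 139.3 99.3
1.62 159.7 95.3
1.79 179.2 88.1
1.95 197.3 77.8
```

View pics/s17.png

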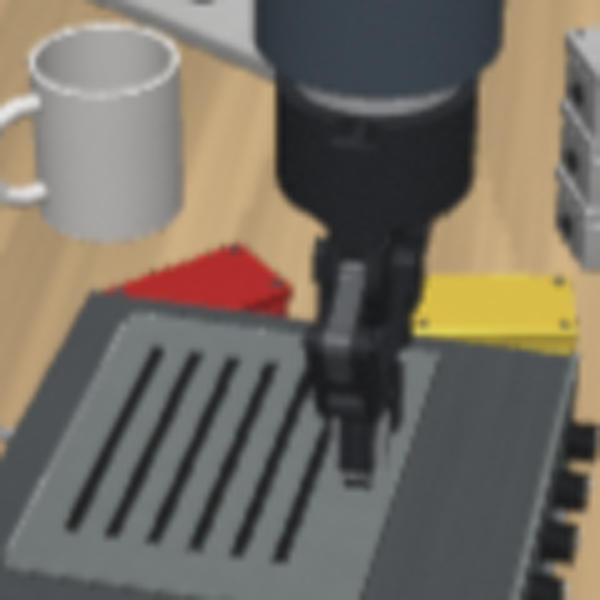

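Handle held at 25.6 mm. I swing along the arc, with tool x pointing to the unit's front and tool z down.

```bash
python3 -m creep '[[[18,-2.5,0,-10,0],[18,-6,0,-20,0],[18,-10.5,0,-29.5,0],[18,-15.5,0,-38.5,0],[18,-21,0,-47,0],[18,-27.5,0,-55,0],[18,-27.5,0,-55,0]]]'; python3 - <<'E'
from h import *
tool(None)
im=viewer.get_image("side"); cv2.imwrite("pics/s18.png",cv2.resize(im[110:250,220:360,::-1],None,fx=4,fy=4,interpolation=cv2.INTER_CUBIC))
E
```

```text
t: 22.1
tcp_pos: [559.9, 2.6, 124.3]
tcp_rot: [-3.141, -0.0, 3.045]
contact_force: [-2.1, -4.8, -1.0]
grip_width: 0.3
t 22.1 tcp [559.9   2.6 124.3] rot [-180.    -0.   174.5] F [-2.1 -4.8 -1. ] grip 25.6
jaw axis yaw 84.5
```

View pics/s18.png

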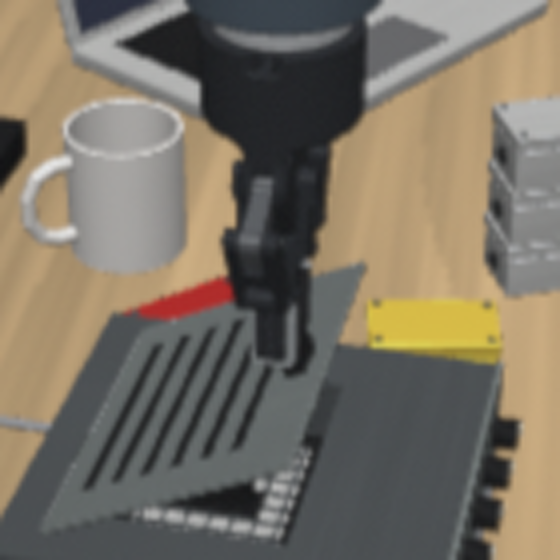

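The flap is following at about 28°, with the mesh plate visible beneath. Continuing.

```bash
python3 -m creep '[[[18,-7,0,-7.5,0],[18,-15,0,-14.5,0],[18,-23,0,-21,0],[18,-32,0,-26.7,0],[18,-41,0,-31.7,0],[18,-50.5,0,-36,0],[18,-60.5,0,-39.2,0],[18,-70.5,0,-42,0]]]'; python3 -m creep '[[[18,-10,0,-1.5,0],[18,-20.5,0,-2.7,0],[18,-31,0,-2.7,0],[18,-41.5,0,-2.2,0],[18,-41.5,0,-2.2,0]]]';python3 - <<'E'
from h import *
tool(None)
im=viewer.get_image("side"); cv2.imwrite("pics/s19.png",cv2.resize(im[110:250,200:340,::-1],None,fx=4,fy=4,interpolation=cv2.INTER_CUBIC))
E
```

```text
t: 23.15
tcp_pos: [629.6, -4.2, 166.5]
tcp_rot: [-3.141, -0.001, 3.046]
contact_force: [-3.2, -4.5, -0.2]
grip_width: 0.289
t: 23.78
tcp_pos: [672.7, -8.4, 169.5]
tcp_rot: [-3.141, 0.004, 3.045]
contact_force: [-0.6, -3.9, 3.1]
grip_width: 0.292
t 23.77 tcp [672.7  -8.4 169.5] rot [-180.     0.2  174.5] F [-0.6 -3.9  3.1] grip 24.9
jaw axis yaw 84.5
```

View pics/s19.png

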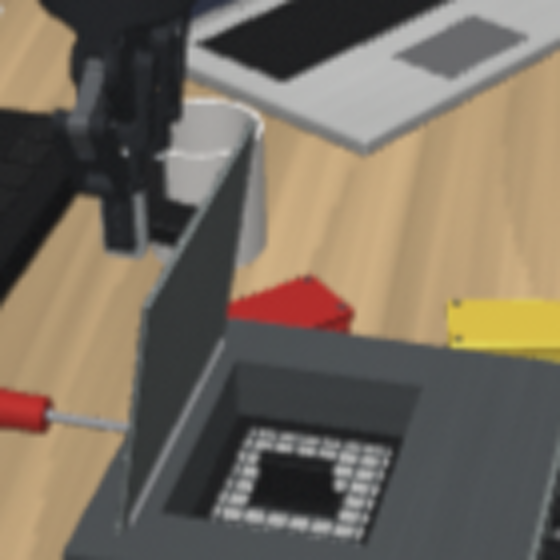

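The flap is nearly upright and the plate lies in the open pocket. I push on further back.

```bash
python3 -m creep '[[[18,-10,0,1.5,0],[18,-20.5,0,4,0],[18,-30,0,7.3,0],[18,-40,0,11.2,0],[18,-47,0,15,0],[18,-47,0,15,0]]]'; python3 - <<'E'
from h import *
tool(None)
im=viewer.get_image("side"); cv2.imwrite("pics/s20.png",cv2.resize(im[110:250,180:320,::-1],None,fx=4,fy=4,interpolation=cv2.INTER_CUBIC))
E
```

```text
t: 24.58
tcp_pos: [720.5, -13.0, 155.4]
tcp_rot: [-3.141, 0.007, 3.045]
contact_force: [2.6, -5.3, 6.3]
grip_width: 0.295
t 24.57 tcp [720.5 -13.  155.4] rot [-180.     0.4  174.5] F [ 2.6 -5.3  6.3] grip 25.2
jaw axis yaw 84.5
```

View pics/s20.png

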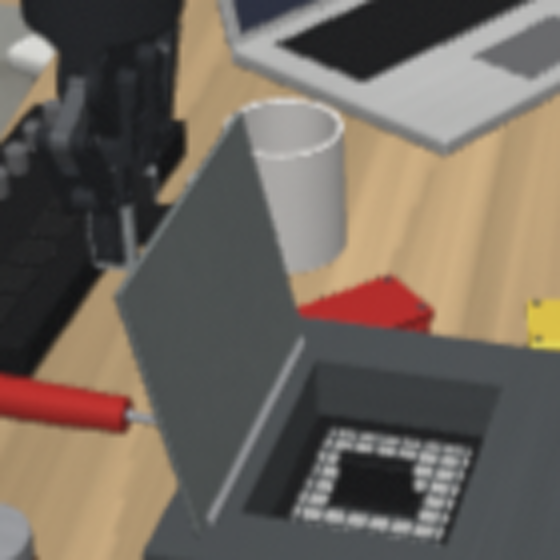

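The flap is folded well back. I open just a little and lift clear.

```bash
python3 -m creep '[[[35,0,0,0,0],[50,0,0,0,0],[55,0,0,0,0],[55,0,0,0,0],[55,0,0,-12,0],[55,0,0,-28,0],[55,0,0,-45,0],[55,0,0,-45,0]]]'; python3 - <<'E'
from h import *
tool([592,0,230])
im=viewer.get_image("side"); cv2.imwrite("pics/s21.png",cv2.resize(im[110:250,180:320,::-1],None,fx=4,fy=4,interpolation=cv2.INTER_CUBIC))
E
```

```text
t: 25.62
tcp_pos: [719.0, -12.3, 200.2]
tcp_rot: [3.141, 0.004, 3.046]
contact_force: [0.9, 0.0, 0.3]
grip_width: 0.641
t 25.62 tcp [719.  -12.3 200.2] rot [180.    0.3 174.5] F [0.9 0.  0.3] grip 54.7
shift [ 1.275e+02  1.000e-01 -3.040e+01]
jaw axis yaw 84.5
```

View pics/s21.png

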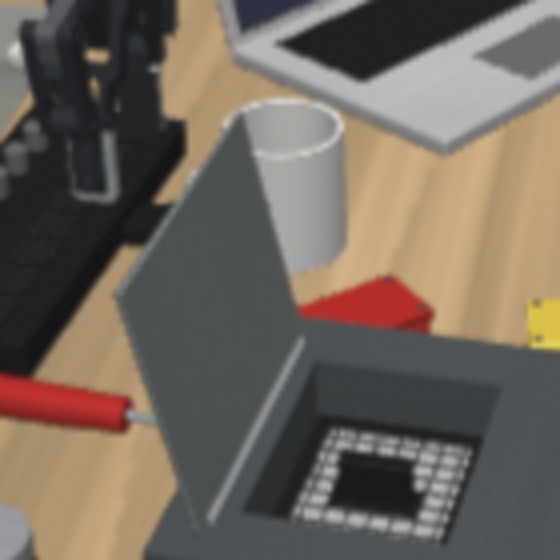

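Clear of the handle. Now I go up and over, then look at the plate before descending.

```bash
python3 -m creep '[[[50,0,0,-20,0],[50,5,0,-35,0],[50,30,0,-35,0],[50,60,0,-35,0],[50,90,0,-30,0],[50,115,0,-20,0],[50,127,0,-10,0],[50,127,0,-5,0]]]'; python3 - <<'E'
from h import *
tool([592.1,-0.6,25])
im=viewer.get_image("side"); cv2.imwrite("pics/s22.png",cv2.resize(im[130:270,220:360,::-1],None,fx=4,fy=4,interpolation=cv2.INTER_CUBIC))
for P,z in ((boxc([592.1,-.6],-5.35,55,100,130),0),(boxc([592.1,-.6],-5.35,81,40,12),0)): print((proj("side",P)-[220,130])*4)
E
```

```text
t: 26.68
tcp_pos: [590.7, 0.0, 202.9]
tcp_rot: [3.141, 0.0, 3.046]
contact_force: [-1.1, 0.6, 0.1]
grip_width: 0.58
t 26.68 tcp [590.7   0.  202.9] rot [180.    0.  174.5] F [-1.1  0.6  0.1] grip 49.6
shift [ -1.4  -0.5 177.9]
jaw axis yaw 84.5
[[ 90.57658782 479.92361386]
 [159.96407495 330.47998688]
 [335.43126196 355.3595    ]
 [282.96564526 510.37875113]]
[[176.98152161 377.90756411]
 [183.01773178 364.13965896]
 [257.21384271 374.8914355 ]
 [251.8199052  388.86498728]]
```

View pics/s22.png

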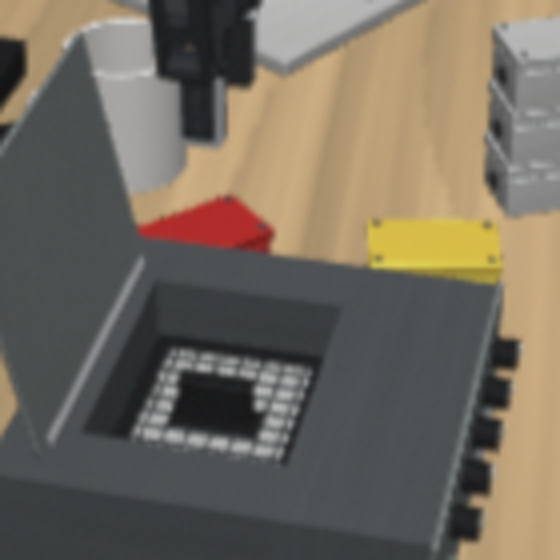

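The plate lies square: the black ridge spans crop x 177–262 at row ~375, matching the projection of my estimate. I descend with the jaws at 35 mm.

```bash
python3 -m creep '[[[40,-1.4,-0.5,30,0],[35,-1.4,-0.5,65,0],[35,-1.4,-0.5,100,0],[35,-1.4,-0.5,130,0],[35,-1.4,-0.5,145,0],[35,-1.4,-0.5,150,0],[35,-1.4,-0.5,150,0]]]'; python3 - <<'E'
from h import *
tool([592.1,-0.6,27])
im=viewer.get_image("side"); cv2.imwrite("pics/s23.png",cv2.resize(im[130:270,220:360,::-1],None,fx=4,fy=4,interpolation=cv2.INTER_CUBIC))
E
```

```text
t: 27.6
tcp_pos: [593.7, -0.7, 53.4]
tcp_rot: [3.142, 0.001, 3.046]
contact_force: [0.0, -1.0, 0.9]
grip_width: 0.409
t 27.6 tcp [593.7  -0.7  53.4] rot [1.800e+02 1.000e-01 1.745e+02] F [ 0.  -1.   0.9] grip 34.9
shift [ 1.6 -0.1 26.4]
jaw axis yaw 84.5
```

View pics/s23.png

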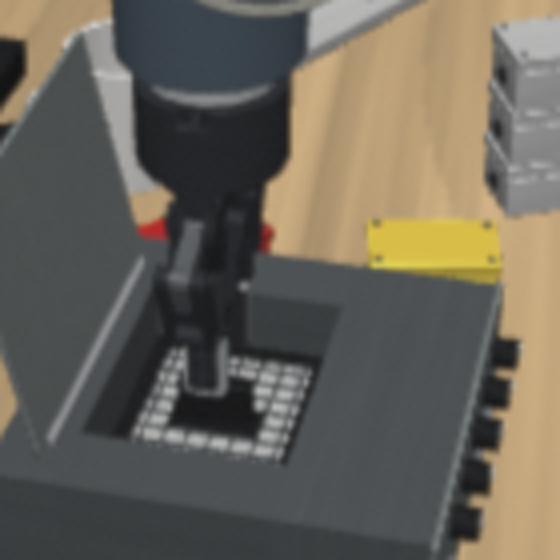

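```bash
python3 -m creep '[[[35,1,0,8,0],[35,1,0,15,0],[35,1,0,20,0],[35,1,0,24,0],[35,1,0,26,0],[35,1,0,26,0]]]'; python3 - <<'E'
from h import *
tool([592.1,-0.6,27])
for z in(55,60,65,70,75): print(z,(proj("side",[595.5-1,21,z])-[220,130])*4)
im=viewer.get_image("side"); cv2.imwrite("pics/s24.png",cv2.resize(im[130:270,220:360,::-1],None,fx=4,fy=4,interpolation=cv2.INTER_CUBIC))
E
```

```text
t: 28.4
tcp_pos: [591.9, -0.6, 26.6]
tcp_rot: [-3.142, -0.0, 3.046]
contact_force: [-0.1, 0.0, -0.0]
grip_width: 0.413
t 28.4 tcp [591.9  -0.6  26.6] rot [-180.    -0.   174.5] F [-0.1  0.  -0. ] grip 35.3
shift [-0.2  0.  -0.4]
jaw axis yaw 84.5
55 [[206.81031318 440.86222611]]
60 [[206.63549562 433.44893709]]
65 [[206.45965335 425.99219462]]
70 [[206.28277734 418.49161552]]
75 [[206.10485845 410.94681207]]
```

View pics/s24.png

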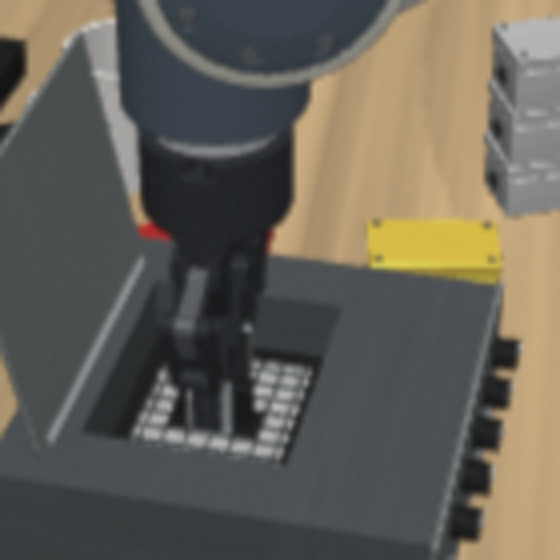

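The tip is at row 432, which is z ≈ 61: no contact and beside the ridge. I close.

```bash
python3 -m creep '[[[25,0,0,-1,0],[15,0,0,-1,0],[8,0,0,-1,0],[4,0,0,-1,0],[4,0,0,-1,0],[4,0,0,-1,0]]]' 50; python3 -m creep '[[[4,0,0,-4,0],[4,0,0,-10,0],[4,0,0,-20,0],[4,0,0,-35,0],[4,0,0,-35,0]]]';python3 - <<'E'
from h import *
tool(None)
im=viewer.get_image("side"); cv2.imwrite("pics/s25.png",cv2.resize(im[130:270,220:360,::-1],None,fx=4,fy=4,interpolation=cv2.INTER_CUBIC))
E
```

```text
t: 29.2
tcp_pos: [592.2, -0.5, 28.1]
tcp_rot: [3.141, 0.001, 3.046]
contact_force: [-1.4, 0.7, 4.9]
grip_width: 0.127
t: 29.82
tcp_pos: [593.3, -0.4, 64.8]
tcp_rot: [3.141, 0.004, 3.046]
contact_force: [-0.9, -0.4, -1.5]
grip_width: 0.128
t 29.82 tcp [ 5.933e+02 -4.000e-01  6.480e+01] rot [179.9   0.2 174.5] F [-0.9 -0.4 -1.5] grip 10.9
jaw axis yaw 84.5
```

View pics/s25.png

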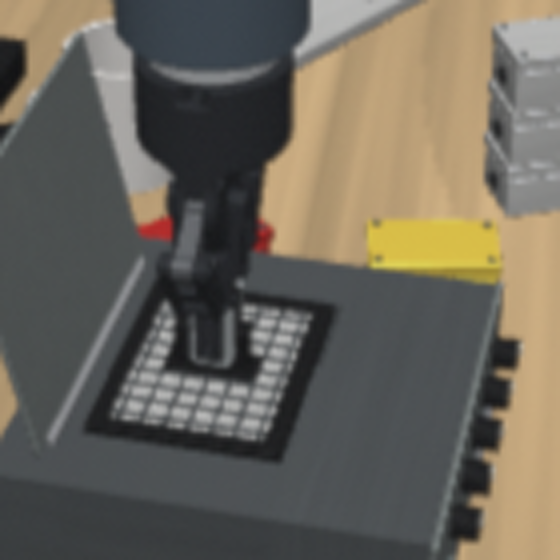

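The plate rises level from the pocket. I lift it clear and carry it over the panel.

```bash
python3 -m creep '[[[4,0,0,-15,0],[4,0,0,-32,0],[4,0,0,-50,0],[4,0,0,-62,0],[4,0,0,-62,0]]]'; python3 - <<'E'
from h import *
tool([439.3,323.6,125])
E
```

```text
t: 30.5
tcp_pos: [592.6, -0.5, 125.8]
tcp_rot: [3.141, 0.002, 3.046]
contact_force: [0.1, -0.1, -1.1]
grip_width: 0.131
t 30.5 tcp [ 5.926e+02 -5.000e-01  1.258e+02] rot [1.800e+02 1.000e-01 1.745e+02] F [ 0.1 -0.1 -1.1] grip 11.2
shift [183.6 308.    0.6]
jaw axis yaw 84.5
```

```bash
python3 -m creep '[[[4,8,13,0,0],[4,22,37,0,0],[4,42,70,0,0],[4,65,109,0,0],[4,88,148,0,0],[4,111,187,0,0],[4,134,226,0,0],[4,155,260,0,0]]]'; python3 -m creep '[[[4,14,24,0,0],[4,24,40,0,0],[4,28,48,5,0],[4,28,48,18,0],[4,28,48,33,0],[4,28,48,44,0],[4,28,48,49,0],[4,28,48,49,0]]]'; python3 - <<'E'
from h import *
tool([439.3,323.6,76])
for n in("side","top"):
    im=viewer.get_image(n); cv2.imwrite(f"pics/{n}30.png",im[:,:,::-1])
E
```

```text
t: 31.5
tcp_pos: [460.6, 274.6, 123.9]
tcp_rot: [-3.141, -0.001, 3.047]
contact_force: [0.0, -0.7, -0.5]
grip_width: 0.123
t: 32.5
tcp_pos: [439.3, 323.2, 75.4]
tcp_rot: [-3.141, -0.0, 3.045]
contact_force: [-0.4, -0.2, -0.9]
grip_width: 0.126
t 32.5 tcp [439.3 323.2  75.4] rot [-180.    -0.   174.5] F [-0.4 -0.2 -0.9] grip 10.8
shift [ 0.1  0.4 -0.6]
jaw axis yaw 84.5
```

View pics/side30.png

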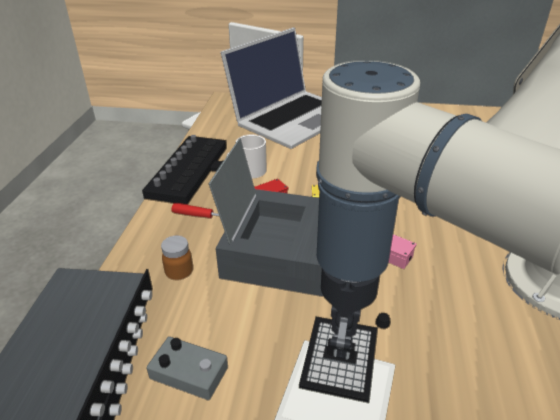

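View pics/top30.png

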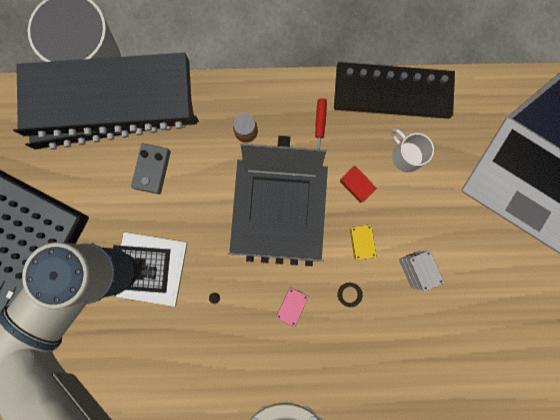

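The plate is over the panel, the flap is open, the column stands and the other items are in place. One check of plate height and level by overlay.

```bash
python3 - <<'E'
from h import *
for n,(x0,y0) in {"side":(270,290),"top":(95,220)}.items():
    im=cv2.imread(f"pics/{n}30.png")[y0:y0+130,x0:x0+130]; J=cv2.resize(im,None,fx=4,fy=4,interpolation=cv2.INTER_CUBIC)
    q=(proj(n,boxc([439.3,323.2],-5.5,102.5,100,130))-[x0,y0]+.5)*4; cv2.polylines(J,[q.astype(int)],True,(0,0,255))
    cv2.imwrite(f"pics/o_{n}.png",J)
a,b=cv2.imread("pics/o_side.png"),cv2.imread("pics/o_top.png"); cv2.imwrite("pics/o.png",cv2.resize(np.hstack([a,b]),(800,400)))
E
```

```text
(no output)
```

View pics/o.png

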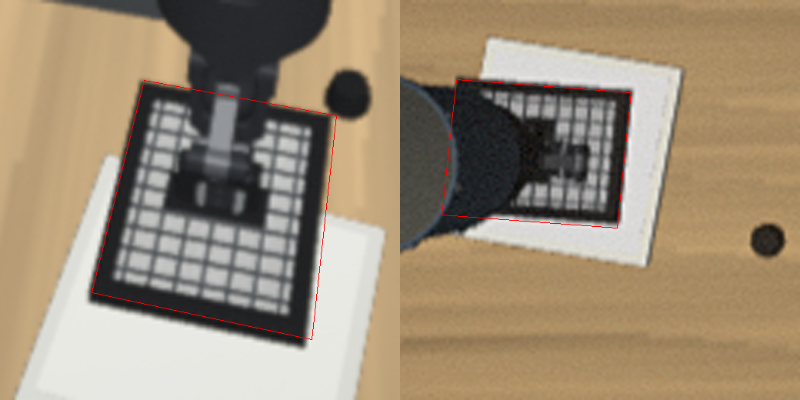

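The outline at z = 102.5 mm matches in both views to within a few mm, so the plate is level and centred, with the ridge about 105 mm above the panel. I let it settle and hand in.

```bash
python3 -m creep '[[[4,0,0,0,0],[4,0,0,0,0],[4,0,0,0,0],[4,0,0,0,0]]]'; python3 - <<'E'
from h import *
tool(None); print(abs(r.sense()['qd']).max().round(4)); print(r.hand_in())
E
```

```text
t: 33.1
tcp_pos: [439.2, 323.6, 75.7]
tcp_rot: [3.141, 0.0, 3.046]
contact_force: [-0.2, -0.1, -0.2]
grip_width: 0.127
t 33.1 tcp [439.2 323.6  75.7] rot [180.    0.  174.5] F [-0.2 -0.1 -0.2] grip 10.9
jaw axis yaw 84.5
0.0018
the job is handed in; nothing more can be done
None
```

I stacked both boxes on the third, folded the flap back, lifted out the filter plate, and handed in at 33.1 s while holding it still over the light panel. The hand-in gave no verdict, so this rests on my own checks.

- **Column:** measured from the top view, the three box centres lie within about 2 mm of each other and their angles within about 1°. The last top picture shows the column still standing.
- **Flap:** it is open to about 1.85 rad, estimated from the path of the handle and the pictures. I did not measure the hinge angle directly.
- **Plate:** it is level. It sits within a few mm of the panel's middle in both camera views, with the ridge about 105 mm above the panel. The grip reads 10.9 mm on the 12 mm ridge, and the arm was still.
- **Other items:** none had visibly moved in the last pictures. The tape, the yellow box and the column were hidden in the final side view and were checked only from above.

**Disagreement:** the fingertips were about 30 mm higher than the reported TCP height throughout. I trusted the cameras and went lower step by step while watching the contact force. The grasps on the boxes, the handle and the plate confirmed this.

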